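Strip a feed-drive gear train into its nests

TASK

The gear train of this feed drive has to come out for cleaning, and its screws are already undone. Take it apart from the top down, one part at a time: first the steel bar that ties the two studs, then the small gear, the large gear and last the medium gear. Set each part down flat in the grey nest whose pocket has its shape and size, gears hub up, and leave all four lying there.

Things in the scene. Friction and masses are not known exactly. Their poses are not given: they have to be found in the camera images.
- gearcase: open aluminium gear case, 120x87x26 mm, fixed. Origin: centre of underside; x along the case through two upright 11 mm studs, A at x -26.5, B at x +18.5, y 0 (mm), shoulders 68 mm up, 4 mm tips to 74.5. On A: medium gear, small gear above it; on B: large gear, its wheel over the medium one's and under the small one's; bar on top of both studs. Gears have 2 mm play on the studs
- bridge_bar: flat steel bar with an eye at each end, 67x22x7 mm, lying on the studs' shoulders (underside 68 mm above the bench), their tips loose in its 7 mm eye holes. Grip rib on top in the middle: 26 long (x), 12 wide (y), from 7 to 21 mm above the underside. Origin: centre of underside; x along the bar, z up; ends alike; 0.08 kg. Lifts straight up
- gear_small: small white plastic gear: toothed wheel 38 mm across, 0 to 8 mm above its underside, plain round hub 24 mm across, 8 to 24 mm: grip this from above. Origin: centre of underside, at the start 42 mm above the bench on stud A; z up along its 15 mm bore. Lifts straight up once the bar is off
- gear_large: large white plastic double gear: toothed wheel 70 mm across, 0 to 8 mm above its underside, second one 56 mm across, 8 to 20 mm, plain round hub 24 mm across, 20 to 34 mm: grip this from above. Origin: centre of underside, at the start 32 mm above the bench on stud B; z up along its 15 mm bore. Lifts straight up once the small gear is off
- gear_mid: medium white plastic gear: toothed wheel 54 mm across, 0 to 8 mm above its underside, toothed pinion (hub) 24 mm across, 8 to 20 mm: grip this from above. Origin: centre of underside, at the start 22 mm above the bench on stud A under the small gear, only part of its rim showing; z up along its 15 mm bore. Lifts straight up once the large gear is off
- nest_bar: oblong grey plastic tray, 94 x 48 mm outside, 10 mm high, fixed to the bench, with a flat-bottomed pocket 82 x 36 mm and 7 mm deep (its floor 3 mm above the bench); the bar goes here. Origin: centre of the underside; x along its length, z up
- nest_small: round grey plastic tray, outside diameter 60 mm, 10 mm high, fixed to the bench, with a flat-bottomed round pocket 48 mm in diameter and 7 mm deep (its floor 3 mm above the bench); the small gear goes here. Origin: centre of the underside; z up; its yaw means nothing
- nest_large: round grey plastic tray, outside diameter 92 mm, 10 mm high, fixed to the bench, with a flat-bottomed round pocket 80 mm in diameter and 7 mm deep (its floor 3 mm above the bench); the large gear goes here. Origin: centre of the underside; z up; its yaw means nothing
- nest_mid: round grey plastic tray, outside diameter 76 mm, 10 mm high, fixed to the bench, with a flat-bottomed round pocket 64 mm in diameter and 7 mm deep (its floor 3 mm above the bench); the medium gear goes here. Origin: centre of the underside; z up; its yaw means nothing

How it is judged (in metres and radians):
On the way, in this order (a step that is already met when the one before it is completed fails the run):
1. the bar that ties the studs lies flat in the oblong nest, let go (horizontal distance between bridge_bar and nest_bar below 0.009 m and z of bridge_bar in the frame of nest_bar between 0 and 0.006 m and angle between bridge_bar's own z axis and vertical below 0.1 rad and angle between the x axis of bridge_bar and the x axis of nest_bar, either way round below 0.35 rad and linear speed of bridge_bar below 0.02 m/s and angular speed of bridge_bar below 0.2 rad/s and contact force between the fingers and bridge_bar below 0.3 N), for 0.2 s.
2. the small gear lies flat in the small round nest, let go (horizontal distance between gear_small and nest_small below 0.009 m and z of gear_small in the frame of nest_small between 0 and 0.006 m and angle between gear_small's own z axis and vertical below 0.1 rad and linear speed of gear_small below 0.02 m/s and angular speed of gear_small below 0.2 rad/s and contact force between the fingers and gear_small below 0.3 N), for 0.2 s.
3. the large gear lies flat in the large round nest, let go (horizontal distance between gear_large and nest_large below 0.009 m and z of gear_large in the frame of nest_large between 0 and 0.006 m and angle between gear_large's own z axis and vertical below 0.1 rad and linear speed of gear_large below 0.02 m/s and angular speed of gear_large below 0.2 rad/s and contact force between the fingers and gear_large below 0.3 N), for 0.2 s.
4. the medium gear lies flat in the medium round nest, let go (horizontal distance between gear_mid and nest_mid below 0.009 m and z of gear_mid in the frame of nest_mid between 0 and 0.006 m and angle between gear_mid's own z axis and vertical below 0.1 rad and linear speed of gear_mid below 0.02 m/s and angular speed of gear_mid below 0.2 rad/s and contact force between the fingers and gear_mid below 0.3 N), for 0.2 s.
At the end, for the whole second after the job is handed in: bar along the oblong nest (within 0.35 rad, either way round) and each gear hub up in the round nest of its size: centres within 9 mm of the nest's, undersides on the pocket floor (less than 6 mm above the nest's underside), tilt under 0.1 rad, all at rest and let go (horizontal distance between bridge_bar and nest_bar below 0.009 m and z of bridge_bar in the frame of nest_bar between 0 and 0.006 m and angle between each of bridge_bar, gear_small, gear_large, gear_mid's own z axis and vertical below 0.1 rad and angle between the x axis of bridge_bar and the x axis of nest_bar, either way round below 0.35 rad and linear speed of each of bridge_bar, gear_small, gear_large, gear_mid below 0.02 m/s and angular speed of each of bridge_bar, gear_small, gear_large, gear_mid below 0.2 rad/s and horizontal distance between gear_small and nest_small below 0.009 m and z of gear_small in the frame of nest_small between 0 and 0.006 m and horizontal distance between gear_large and nest_large below 0.009 m and z of gear_large in the frame of nest_large between 0 and 0.006 m and horizontal distance between gear_mid and nest_mid below 0.009 m and z of gear_mid in the frame of nest_mid between 0 and 0.006 m); the robot touches nothing.
It also fails if it takes over 125 s, if anything falls off the work surface, if the arm or the gripper's body presses on something with over 40 N, if the wrist force passes 120 N, or if a joint passes its speed limit or range.

ROBOT

A 7-joint arm with a two-finger parallel gripper is mounted at the origin on a cart in front of the work surface, level with it; the furniture and walls round the work are solid. World frame = base frame: x ahead of the robot, y to its left, z up, the work surface at z = 0. Lengths are in mm, angles in rad, forces in N, time in s.
With the tool pointing down it reaches from about 400 to 875 mm from the base axis. Payload 4.4 kg.
Tool frame: the origin (TCP) lies midway between the tips of the shut fingers; the grasp point (between the pads) lies 19 mm behind it (ctrl.pinch_z is the distance from the TCP to the grasp point, in mm); z points along the fingers, y is the line along which they close (so a half turn about z gives the same grasp; the last joint's range is limited). The gripper opens to 85 mm and grips with 20 to 120 N. Pads are 22 mm wide; open, the fingers measure 114 mm over their backs; the gripper's body (76 mm by 85 mm) begins 54 mm behind the grasp point. The pads swing forward as they close: fully open they stand 13 mm farther back than shut.
Start: joints at [-1.293, 0.628, 0.038, 1.517, -0.027, 0.996, -0.02], TCP at [219.07, 611.986, 202.513] pointing down, gripper open.
Joint ranges: [-3.06, 3.06], [-0.37, 2.12], [-1.25, 1.32], [0.18, 2.47], [-1.1, 4.24], [0.23, 1.98], [-2.94, 2.94]. Speed limits (rad/s): [2.57, 2.57, 3.14, 3.14, 3.14, 3.14, 3.14].

INTERFACE

Orientations are given as [roll, pitch, yaw] about the fixed x, y, z axes, in that order (R = Rz(yaw) Ry(pitch) Rx(roll)).
In Python, from cell import read_state, cams, order, ctrl gives the robot as it stands.
- The arm moves only by the tool move_arm, never from a script. Its argument "targets" is text: rows parted by semicolons, each of 7 numbers parted by spaces: the gripper's target within -1 to 1 (fully open at 1, half-way at 0, shut at -1), then the shift along the tool's x, y, z in cm, then the turn, a rotation vector about the tool's x, y, z in degrees. A call has 1 to 5 rows; each row shifts and turns the commanded pose from where the row before left it, along the tool's axes as they then stand; what a row does not reach is not made up. A row lasts 1/12 s, in which the tool goes at most 41.7 mm and 7.16 degrees, less where a joint would pass 70% of its speed; a pose out of reach is approached as far as the arm can. A call with a gripper value outside its range is refused whole. The fingers move at their own pace and stop on an object; the grip force is fixed at half the most. Time passes only in rows, so rows that do not move let the fingers close. It gives the time, the measured TCP pose, the force, the opening and the grip force at its end, in the units of the state.
- read_state(): the state, without advancing time (a new reading comes with each control period).
- cams.get_image(name): name is "scene" or "top"; returns a dict with "color" (384x512x3 uint8, red, green, blue), "fovy" (degrees; the focal length in pixels is half the picture's height over the tangent of half this angle, whatever the lens; pixels are square), "cx", "cy" (the principal point, pixels), "k1" (the pictures are not rectified: a ray, as slopes to the right and down, at radius r is drawn at 1 + k1 r^2 times it, then the intrinsics apply), "rvec" (rotation vector, rad) and "tvec" (3), from world to camera coordinates, as OpenCV has them. Camera axes: x right, y down, z forward; pixel columns grow to the right and rows downward; lengths in mm; the calibration is good to about 2 mm. A picture is of the moment at which its call begins. There is no depth.
- order.finish_job(): hands the job in; it is judged then, once.
The state is a dict: "clock": time; "qpos": joint angles; "qd": joint speeds; "tau": joint torques, N m; "eef_pos": TCP position; "tool_rot": TCP orientation; "force": force on the tool from outside, world axes, zero at the start; "torque": the same for the moment, N m; "width": finger opening in mm; "gripper_force": force on a finger pad.
Only numpy, scipy, OpenCV 4.12 (cv2) and the standard library are available. Lean on these libraries where they do the work, as an engineer would, in place of code of your own. Each camera call takes 0.05 s, during which the arm holds its last target. There are 200 camera calls.

## Working session

There is one attempt and no reset: what is moved stays moved. The work goes in short steps, Python scripts to look and compute and a tool call to move; the robot and the scene stay as the last step left them, time stands still between calls to the robot, and variables do not carry over. Pictures are saved under pics/ and viewed, at most 14 in all, crops included, and the job is handed in when it is done.

Besides the shell and the picture viewer there is one more tool, called after "Emit:" in YAML: its name, and indented under it one key for each argument. move_arm: Moves the arm, as the interface text tells. Its arguments: {"type":"object","properties":{"targets":{"type":"string"}},"required":["targets"]}

```bash
mkdir -p pics
cat > h.py <<'E'
import numpy as np, cv2
from cell import read_state, cams, order, ctrl
def grab(n):
    d=cams.get_image(n); d['f']=192/np.tan(np.radians(d['fovy'])/2)
    d['R']=cv2.Rodrigues(np.array(d['rvec'],float))[0]; d['t']=np.array(d['tvec'],float).ravel(); return d
def ray(d,u,v):
    a=np.array([(u-d['cx'])/d['f'],(v-d['cy'])/d['f']]); s=a.copy()
    for _ in range(20): s=a/(1+d['k1']*(s@s))
    return -d['R'].T@d['t'], d['R'].T@np.array([s[0],s[1],1])
def onz(d,u,v,z):
    o,r=ray(d,u,v); return (o+r*(z-o[2])/r[2])[:2]
def proj(d,p):
    c=d['R']@np.array(p,float)+d['t']; s=c[:2]/c[2]; s=s*(1+d['k1']*(s@s)); return s*d['f']+[d['cx'],d['cy']]
def save(d,n): cv2.imwrite('pics/'+n,d['color'][...,::-1])
E
python3 - <<'E'
from h import *
for n in('top','scene'):
    d=grab(n); save(d,n+'0.png'); print(n,d['f'],d['k1'],-d['R'].T@d['t'],d['R'][2])
s=read_state();print(s['clock'],s['eef_pos'],s['tool_rot'],s['width'],ctrl.pinch_z)
E
```

```text
top 495.2555574689629 -0.21193260532243635 [ 333.89035955   80.99908468 1510.93006374] [ 0.11082624 -0.00279681 -0.99383586]
scene 362.6501586872034 0.036615825501697535 [  84.01228458 -316.93927653  747.06962057] [ 0.47513299  0.41805875 -0.77425805]
0.1 [218.86018357 611.40284705 201.67587375] [-3.13988053e+00  2.22963890e-05  2.79779964e+00] 85.08598568915264 18.700000000000003
```

View pics/top0.png

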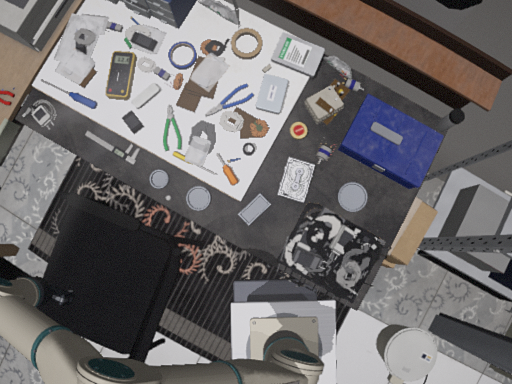

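View pics/scene0.png

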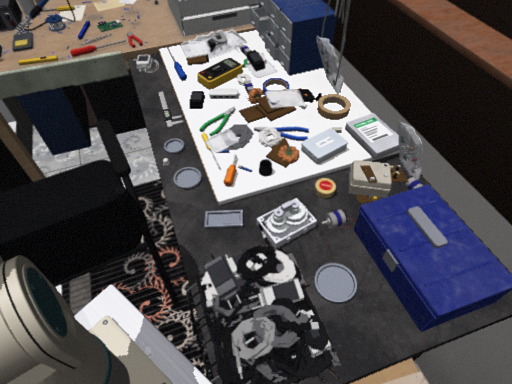

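Top view: gear case at about (296,180); nests: small (159,179), medium (198,198), oblong (255,208), large (351,197). Scene view: case (287,221), nests (174,146), (187,178), (223,218), (335,282).

Run:
```python
from h import *
a=grab('top')['color'][145:215,265:330]; b=grab('scene')['color'][190:255,245:325]
A=cv2.resize(a,(390,420),interpolation=cv2.INTER_CUBIC);B=cv2.resize(b,(400,325),interpolation=cv2.INTER_CUBIC)
o=np.zeros((420,795,3),np.uint8);o[:,:390]=A;o[:325,395:]=B
cv2.imwrite('pics/crop.png',o[...,::-1])
for n,pts in (('top',[(159,179),(198,198),(255,208),(351,197)]),('scene',[(174,146),(187,178),(223,218),(335,282)])):
    d=grab(n);h=cv2.cvtColor(d['color'],cv2.COLOR_RGB2HSV)
    for p in pts:
        c=d['color'][p[1],p[0]].astype(int)
        m=(np.abs(d['color'].astype(int)-c).max(2)<45)&(h[...,2]>95)
        w=np.zeros(m.shape,np.uint8);r=28;w[p[1]-r:p[1]+r,p[0]-r:p[0]+r]=1
        k,l,st,ce=cv2.connectedComponentsWithStats((m*w).astype(np.uint8))
        i=l[p[1],p[0]]; cs,_=cv2.findContours((l==i).astype(np.uint8),0,cv2.CHAIN_APPROX_NONE)
        q=np.array([onz(d,*x[0],8) for x in max(cs,key=len)],np.float32)
        print(n,p,c,st[i][2:],'onz',cv2.minAreaRect(q))
```

```text
top (159, 179) [159 160 168] [ 19  19 264] onz ((530.7574462890625, 376.6833801269531), (56.67326354980469, 55.99250793457031), 88.77458190917969)
top (198, 198) [161 162 170] [ 24  25 455] onz ((469.5077819824219, 254.47930908203125), (70.70111083984375, 73.70599365234375), 89.29087829589844)
top (255, 208) [159 161 168] [ 33  32 485] onz ((433.185546875, 82.60108184814453), (48.200927734375, 94.54824829101562), 42.24308776855469)
top (351, 197) [153 156 165] [ 29  30 679] onz ((463.7012634277344, -219.4187469482422), (87.5630874633789, 89.68392181396484), 87.76707458496094)
scene (174, 146) [137 143 156] [ 20  14 186] onz ((534.4597778320312, 376.27227783203125), (56.675411224365234, 55.943050384521484), 46.81553268432617)
scene (187, 178) [134 142 157] [ 28  21 402] onz ((470.6432800292969, 252.86875915527344), (73.32454681396484, 73.4672622680664), 39.41122055053711)
scene (223, 218) [137 144 157] [ 38  17 539] onz ((434.26116943359375, 81.53938293457031), (48.33237075805664, 93.6197280883789), 42.55753707885742)
scene (335, 282) [140 146 158] [  42   39 1233] onz ((465.74444580078125, -222.31069946289062), (90.01439666748047, 88.15043640136719), 33.616703033447266)
```

View pics/crop.png

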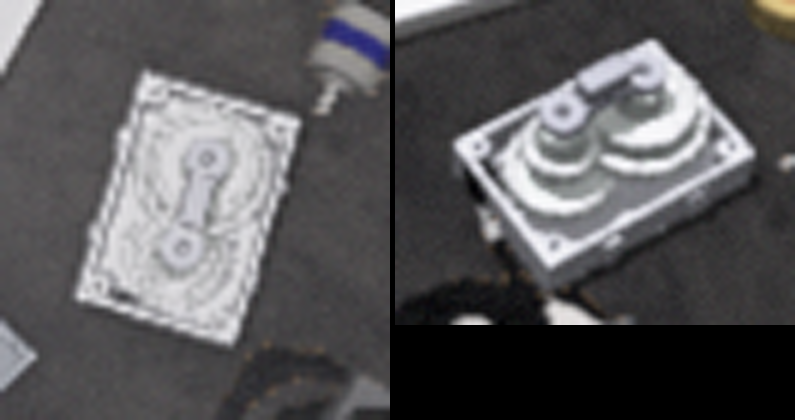

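The crops show the bar with its two eyes: top view A near px (295,186), B near (299,171); scene view A near (278,212), B near (296,204). The bigger gear sits at the B end.

Run:
```python
from h import *
P={}
for n,A,B in (('top',(294.9,185.8),(298.9,170.8)),('scene',(278,212),(295.6,203.6))):
    d=grab(n)
    a,b=[onz(d,*x,75) for x in(A,B)]
    u=(b-a);print(n,a,b,np.linalg.norm(u),np.degrees(np.arctan2(u[1],u[0])),'bar mid',(a+b)/2)
    # case rim corners at z=26
    C={'top':[(146,72),(300,120),(238,344),(78,298)],'scene':[(654,40),(754,152),(548,284),(456,147)]}[n]
    q=np.array([onz(d,265+(x+.5)/6-.5,145+(y+.5)/6-.5,26) if n=='top' else onz(d,245+(x-395+.5)/5-.5,190+(y+.5)/5-.5,26) for x,y in C])
    print(q.round(1).tolist(),q.mean(0)); e=(q[0]+q[1]-q[2]-q[3])if n=='top' else q[0]+q[1]-q[2]-q[3]
    print(np.degrees(np.arctan2(e[1],e[0])), [np.linalg.norm(q[i]-q[i-1]).round(1) for i in range(4)])
```

```text
top [493.01373544 -38.4211841 ] [537.01482622 -51.56248679] 45.92156167124763 -16.628705848492732 bar mid [515.01428083 -44.99183545]
[[588.3, -27.1], [562.1, -104.6], [449.0, -69.3], [474.0, 10.6]] [518.31974682 -47.60288632]
-17.78942072095652 [np.float64(120.3), np.float64(81.8), np.float64(118.5), np.float64(83.7)]
scene [493.90303174 -40.10428286] [539.21948806 -56.92812793] 48.338628205480006 -20.36756666075925 bar mid [516.5612599 -48.5162054]
[[589.3, -28.3], [563.6, -105.5], [442.3, -74.1], [474.4, 6.9]] [517.42021344 -50.28846897]
-15.751270039861774 [np.float64(120.1), np.float64(81.4), np.float64(125.3), np.float64(87.1)]
```

```bash
cat >> h.py <<'E'
from scipy.spatial.transform import Rotation as Ro
YAW=163.
def plan(x,y,z,yaw=YAW,pos=None,rot=None):
    s=read_state(); p=np.array(s['eef_pos'] if pos is None else pos); R=Ro.from_euler('xyz',s['tool_rot'] if rot is None else rot)
    T=Ro.from_euler('xyz',[180,0,yaw],degrees=True)
    d=R.inv().apply(np.array([x,y,z])-p)/10; r=np.degrees((R.inv()*T).as_rotvec())
    print('clk',round(s['clock'],2),'pos',p.round(1),'rpy',np.degrees(s['tool_rot']).round(1),'w',round(s['width'],1),'F',np.round(s['force'],1))
    print('tool cm',d.round(2),'turn',r.round(2),'rows>=',np.linalg.norm(d)/4.17)
E
python3 -c "
from h import *
plan(515,-46.5,160)"
```

```text
clk 0.4 pos [219.  611.9 202.4] rpy [-180.    -0.   160.3] w 85.4 F [0.5 0.2 0.2]
tool cm [-50.06 -52.01   4.25] turn [-0.01 -0.   -2.7 ] rows>= 17.341225753843556
```

Emit:
move_arm:
  targets: "1 -2.5 -2.6 0 0 0 0;1 -2.5 -2.6 0 0 0 0;1 -2.5 -2.6 0 0 0 0;1 -2.5 -2.6 0 0 0 0;1 -2.5 -2.6 0 0 0 0"

```text
clock: 0.82
eef_pos: [293.4, 445.9, 202.6]
tool_rot: [3.141, 0.0, 2.798]
force: [1.0, 0.2, 0.2]
width: 85.5
gripper_force: 0.0
```

Emit:
move_arm:
  targets: "1 -2.5 -2.6 0 0 0 0;1 -2.5 -2.6 0 0 0 0;1 -2.5 -2.6 0 0 0 0;1 -2.5 -2.6 0 0 0 0;1 -2.5 -2.6 0 0 0 0"

```text
clock: 1.23
eef_pos: [367.3, 281.4, 202.8]
tool_rot: [3.141, 0.0, 2.798]
force: [0.8, -0.0, -0.2]
width: 85.5
gripper_force: 0.0
```

Emit:
move_arm:
  targets: "1 -2.5 -2.6 0 0 0 0;1 -2.5 -2.6 0 0 0 0;1 -2.5 -2.6 0 0 0 0;1 -2.5 -2.6 0 0 0 0;1 -2.5 -2.6 0 0 0 0"

```text
clock: 1.65
eef_pos: [441.3, 116.8, 202.8]
tool_rot: [3.141, 0.001, 2.798]
force: [0.6, 0.4, 0.3]
width: 85.2
gripper_force: 0.0
```

```bash
python3 -c "
from h import *
plan(515,-46.5,140);print(read_state()['qpos'])"
```

```text
clk 1.65 pos [441.3 116.8 202.8] rpy [180.    0.  160.3] w 85.2 F [0.6 0.4 0.3]
tool cm [-12.44 -12.89   6.28] turn [ 0.03  0.03 -2.69] rows>= 4.55279710594804
[-0.38845952  0.35580771  0.0911781   2.03641092 -0.04667118  0.75049108
  0.95829668]
```

Emit:
move_arm:
  targets: "1 -2.5 -2.6 0 0 0 0;1 -2.5 -2.6 0 0 0 0;1 -2.5 -2.6 1 0 0 0;1 -2.5 -2.6 1.5 0 0 0;1 -2.44 -2.49 2 0 0 -2.7"

```text
clock: 2.07
eef_pos: [516.2, -46.9, 158.2]
tool_rot: [3.141, 0.004, 2.845]
force: [0.0, 0.0, -0.0]
width: 85.6
gripper_force: 0.0
```

```bash
python3 -c "
from h import *
plan(515,-46.5,77)
b=grab('scene');t=grab('top')
B=cv2.resize(b['color'][150:250,235:335],(450,450),interpolation=cv2.INTER_CUBIC);A=cv2.resize(t['color'][145:215,265:315],(321,450),interpolation=cv2.INTER_CUBIC)
cv2.imwrite('pics/c1.png',np.hstack([A,B])[...,::-1])"
```

```text
clk 2.07 pos [516.2 -46.9 158.2] rpy [180.    0.2 163. ] w 85.6 F [ 0.  0. -0.]
tool cm [ 0.16 -0.01  8.12] turn [0.05 0.21 0.01] rows>= 1.947638662377301
```

View pics/c1.png

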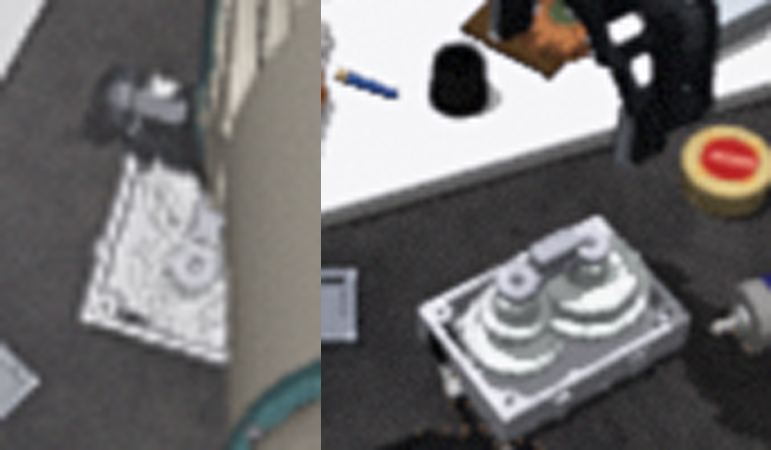

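The arm hides half the case from above; in the scene view the open gripper is over the case, eyes at px (278,212) and (296,203), matching the earlier fix. Going down, then a look before closing.

Emit:
move_arm:
  targets: "1 0.1 0 3 0 0.2 0;1 0.05 0 2.5 0 0 0;1 0 0 0 0 0 0;0 0 0 0 0 0 0;0 0 0 0 0 0 0"

```text
clock: 2.58
eef_pos: [513.6, -44.0, 103.6]
tool_rot: [3.141, -0.002, 2.845]
force: [0.5, -1.7, -0.1]
width: 63.7
gripper_force: 0.0
```

```bash
python3 -c "
from h import *
plan(515,-46.5,77)
b=grab('scene');print(onz(b,287.3,204.7,89), [proj(b,p).round(1) for p in ([515,-46.5,75],read_state()['eef_pos'])])
B=cv2.resize(b['color'][160:250,235:335],(800,720)[0:2],interpolation=cv2.INTER_CUBIC)[:600]
cv2.imwrite('pics/c2.png',B[...,::-1])"
```

```text
clk 2.58 pos [513.6 -44.  103.6] rpy [ 1.80e+02 -1.00e-01  1.63e+02] w 63.7 F [ 0.5 -1.7 -0.1]
tool cm [-0.21 -0.2   2.66] turn [ 0.03 -0.12  0.03] rows>= 0.6419615806381896
[515.17958418 -49.65974459] [array([285.8, 207.7]), array([285.4, 199.7])]
```

View pics/c2.png

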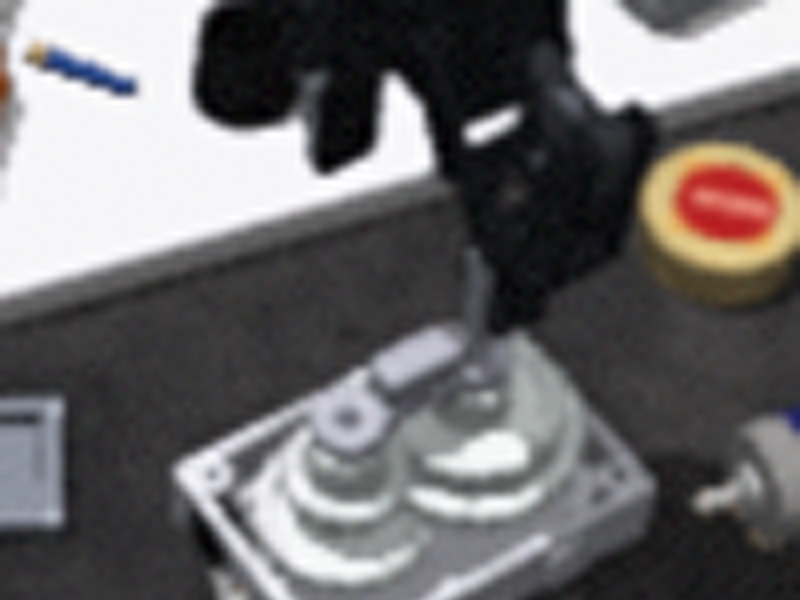

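The open jaws straddle the bar; the rib centre at px (287,204) puts the bar centre near (515,-47.5) averaged over both cameras.

```bash
python3 -c "
from h import *
plan(515.2,-47.3,78)"
```

```text
clk 2.63 pos [514.  -44.1 104. ] rpy [ 1.80e+02 -1.00e-01  1.63e+02] w 57.1 F [-0.1  0.1 -0.3]
tool cm [-0.21 -0.27  2.6 ] turn [ 0.04 -0.06  0.03] rows>= 0.628567229415068
```

Emit:
move_arm:
  targets: "0 -0.21 -0.27 0.6 0 0 0;0 0 0 1.2 0 0 0;0 0 0 0.8 0 0 0;0 0 0 0 0 0 0;0 0 0 0 0 0 0"

```text
clock: 3.05
eef_pos: [513.8, -47.6, 76.5]
tool_rot: [-3.141, -0.004, 2.845]
force: [0.9, -0.0, 0.5]
width: 42.8
gripper_force: 0.0
```

Emit:
move_arm:
  targets: "-0.5 0 0 0 0 0 0;-0.6 0 0 0 0 0 0;-0.7 0 0 0 0 0 0;-0.8 0 0 0 0 0 0;-0.8 0 0 0 0 0 0"

```text
clock: 3.47
eef_pos: [514.1, -47.6, 76.7]
tool_rot: [3.142, -0.003, 2.845]
force: [1.0, -0.1, -0.5]
width: 8.5
gripper_force: 0.0
```

```bash
python3 -c "
from h import *
plan(515.2,-47.3,77)
b=grab('scene')
print(proj(b,read_state()['eef_pos']))
B=cv2.resize(b['color'][160:250,235:335],(800,720)[0:2],interpolation=cv2.INTER_CUBIC)[:600]
cv2.imwrite('pics/c3.png',B[...,::-1])"
```

```text
clk 3.47 pos [514.1 -47.6  76.7] rpy [180.   -0.2 163. ] w 8.5 F [ 1.  -0.1 -0.5]
tool cm [-0.1   0.06 -0.03] turn [ 0.   -0.18  0.  ] rows>= 0.028462556695705788
[285.93145322 207.81153349]
```

View pics/c3.png

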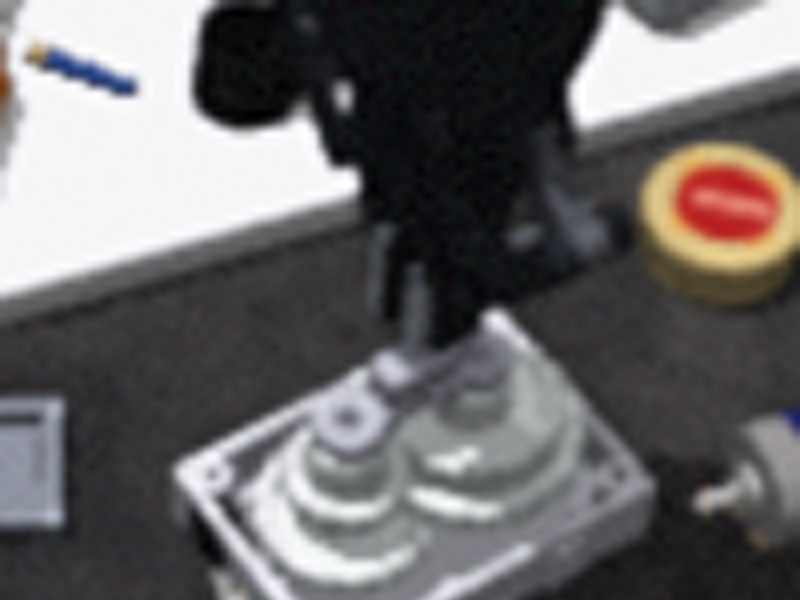

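The fingers stand around the rib's middle (px about (288,203)); closing further to see whether they hold.

Emit:
move_arm:
  targets: "-1 0 0 0 0 0 0;-1 0 0 0 0 0 0;-1 0 0 0 0 0 0"

```text
clock: 3.77
eef_pos: [513.9, -47.6, 76.5]
tool_rot: [3.142, -0.004, 2.845]
force: [-0.3, -0.7, 0.3]
width: 0.2
gripper_force: 0.0
```

```bash
python3 -c "
from h import *
b=grab('scene');f=lambda p:((proj(b,p)-[235,160]+.5)*8).round(0)
print('c2 tips',f([505,-73,111]),f([522.6,-15,111]))
print('c3 tcp',f([514,-47.6,76.7]),'rib ends top',f([502.8,-43.5,89]),f([527.6,-51.1,89]),'behind/front',f([515.6,-42.8,89]),f([512,-54,89]))
B=cv2.resize(b['color'][180:230,260:320],(780,650),interpolation=cv2.INTER_CUBIC)[:600]
cv2.imwrite('pics/c4.png',cv2.convertScaleAbs(B,alpha=1.7,beta=25)[...,::-1])
print([((proj(b,p)-[260,180]+.5)*13).round() for p in ([514,-47.6,76.7],[515,-47.3,89])])"
```

```text
c2 tips [474. 379.] [345. 237.]
c3 tcp [411. 386.] rib ends top [379. 377.] [452. 338.] behind/front [404. 349.] [428. 376.]
[array([344., 368.]), array([350., 321.])]
```

View pics/c4.png

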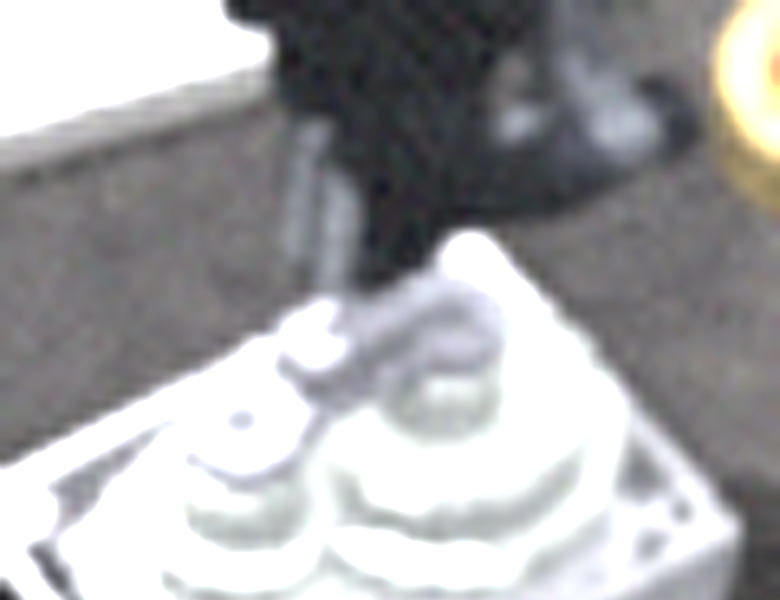

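The fingertips end at px about (286,202), just over the rib's top, some 20 mm higher than the reported TCP suggests. I probe downward gently with shut fingers.

Emit:
move_arm:
  targets: "-1 0 0 0.2 0 0 0;-1 0 0 0.1 0 0 0;-1 0 0 0 0 0 0"

```text
clock: 4.07
eef_pos: [513.7, -47.6, 73.2]
tool_rot: [-3.141, -0.004, 2.845]
force: [0.1, 0.8, 0.5]
width: -0.1
gripper_force: 0.0
```

Emit:
move_arm:
  targets: "-1 0 0 0.2 0 0 0;-1 0 0 0.1 0 0 0;-1 0 0 0 0 0 0"

```text
clock: 4.32
eef_pos: [513.7, -47.6, 70.2]
tool_rot: [-3.141, -0.004, 2.845]
force: [-0.1, 0.5, 0.1]
width: -0.1
gripper_force: 0.0
```

Emit:
move_arm:
  targets: "-1 0 0 0.2 0 0 0;-1 0 0 0.1 0 0 0;-1 0 0 0 0 0 0"

```text
clock: 4.57
eef_pos: [513.7, -47.6, 67.2]
tool_rot: [-3.142, -0.004, 2.845]
force: [0.4, 0.2, 0.4]
width: 0.1
gripper_force: 0.0
```

```bash
python3 -c "
from h import *
plan(515.2,-47.3,77)
b=grab('scene')
B=cv2.resize(b['color'][180:230,260:320],(780,650),interpolation=cv2.INTER_CUBIC)[:600]
cv2.imwrite('pics/c5.png',cv2.convertScaleAbs(B,alpha=1.4,beta=25)[...,::-1])"
```

```text
clk 4.57 pos [513.7 -47.6  67.2] rpy [-180.    -0.2  163. ] w 0.1 F [0.4 0.2 0.4]
tool cm [-0.13  0.07 -0.98] turn [-0.   -0.22  0.  ] rows>= 0.23678889677643
```

View pics/c5.png

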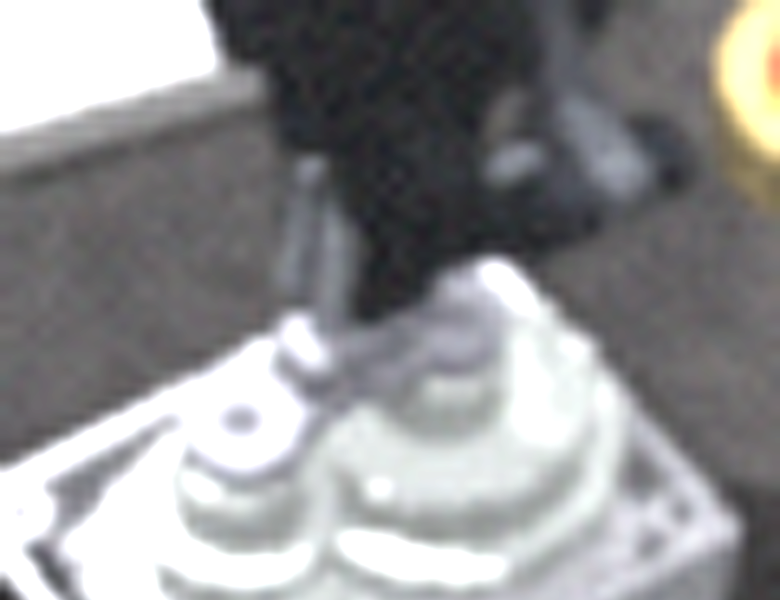

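The fingertips (px about (288,204)) now overlap the top of the rib without touching: the tips truly stand about 20 mm above the reported TCP. A few more millimetres to touch and measure it.

Emit:
move_arm:
  targets: "-1 0 0 0.1 0 0 0;-1 0 0 0 0 0 0"

```text
clock: 4.78
eef_pos: [513.8, -47.6, 66.4]
tool_rot: [3.142, -0.004, 2.845]
force: [-0.9, 0.6, -0.1]
width: -0.1
gripper_force: 0.0
```

Emit:
move_arm:
  targets: "-1 0 0 0.1 0 0 0;-1 0 0 0 0 0 0"

```text
clock: 4.95
eef_pos: [513.8, -47.6, 65.4]
tool_rot: [-3.142, -0.004, 2.845]
force: [-0.4, 0.6, -0.6]
width: -0.1
gripper_force: 0.0
```

Emit:
move_arm:
  targets: "-1 0 0 0.1 0 0 0;-1 0 0 0 0 0 0"

```text
clock: 5.12
eef_pos: [513.8, -47.5, 64.4]
tool_rot: [-3.142, -0.004, 2.845]
force: [0.4, -0.7, 0.1]
width: 0.4
gripper_force: 0.0
```

Emit:
move_arm:
  targets: "-1 0 0 0.1 0 0 0;-1 0 0 0 0 0 0"

```text
clock: 5.28
eef_pos: [513.8, -47.6, 63.3]
tool_rot: [-3.142, -0.004, 2.845]
force: [0.2, 0.4, -0.0]
width: -0.2
gripper_force: 0.0
```

Emit:
move_arm:
  targets: "-1 0 0 0.1 0 0 0;-1 0 0 0 0 0 0"

```text
clock: 5.45
eef_pos: [513.8, -47.6, 62.3]
tool_rot: [-3.142, -0.004, 2.845]
force: [-0.1, -0.1, 0.3]
width: -0.3
gripper_force: 0.0
```

Emit:
move_arm:
  targets: "-1 0 0 0.1 0 0 0;-1 0 0 0 0 0 0"

```text
clock: 5.62
eef_pos: [513.8, -47.6, 61.4]
tool_rot: [-3.142, -0.004, 2.845]
force: [-0.6, -0.4, 0.6]
width: -0.2
gripper_force: 0.0
```

```bash
python3 -c "
from h import *
b=grab('scene');g=b['color'].max(2)
print('     ',*range(276,304))
for r in range(196,216): print(r,g[r,276:304])
print([proj(b,[513.8,-47.6,z]).round(1) for z in (61,81,89,101)])
t=grab('top');print('occl top',proj(t,[514,-47,80]))"
```

```text
276 277 278 279 280 281 282 283 284 285 286 287 288 289 290 291 292 293 294 295 296 297 298 299 300 301 302 303
196 [56 57 59 55 56 51 71 78 61 50 22 15 11 17 15 18 17 21 18 18 24 25 29 30
 24 31 47 51]
197 [61 59 56 60 60 55 71 68 59 62 22 17 14 12 12 19 16 16 19 18 23 19 19 19
 19 33 32 40]
198 [60 58 57 60 55 55 74 69 69 73 44 24 16 18 12  8 19 16 18 19 15 16 17 24
 23 24 30 31]
199 [61 59 58 60 57 60 71 65 64 82 61 38 14  5 18 19 14 11 14 20 19 19 21 18
 20 21 22 19]
200 [56 51 50 56 59 70 73 60 71 85 62 41 19 14 13 20 17 14 16 18 18 20 28 27
 21 20 23 24]
201 [ 53  52  50  52  55  68  74  61  70  87  64  32  14  13  20  18  15  12
  20  28  30  42  82 106  76  37  36  44]
202 [ 54  57  48  53  57  70  70  57  73  88  59  28  18  15  17  14  14  33
  56  83 104 113 136 192 185  95  56  51]
203 [ 58  58  54  59  56  72  63  52  77  85  59  27  16  16  17  16  20  50
  82  93 117 129 144 184 193 153 109  55]
204 [ 59  61  57  58  58  90 106  78  79  85  55  30  17  15  10  22  37  69
  86  92 110 121 128 149 161 160 139  81]
205 [ 60  58  60  73  90 137 171 145  86  84  56  22  14 
[... 681 characters left out ...]
 216 197 156 110  96  98 122 127 103  87  95  99 101
 103 103 106 101 132 169 177 178 164 160]
212 [190 143 121 138 192 215 195 150 100 119 138 149 150 128 104  95  99 102
 101 101 104 115 141 170 178 178 172 172]
213 [207 185 163 177 204 213 177 118 110 140 153 154 154 147 131 119 110 109
 110 116 123 140 149 158 169 178 175 164]
214 [207 209 203 210 209 187 146 111 131 141 151 150 155 151 150 141 138 138
 136 138 145 151 152 148 152 154 158 152]
215 [167 192 204 199 169 130 112 123 137 134 142 147 152 153 149 150 150 150
 154 150 152 151 149 150 149 141 133 121]
[array([285.5, 211.9]), array([286. , 206.7]), array([286.2, 204.6]), array([286.5, 201.4])]
occl top [297.74605213 178.39784711]
```

The fingers' image position does not match the reported TCP (tip near px (288,206), predicted (286,212)), so I go to clear bench and check the tool there.

Emit:
move_arm:
  targets: "-1 0 0 -3.5 0 0 0;-1 0 0 -2.5 0 0 0;-1 1.5 3.3 0 0 0 0;-1 1.5 3.3 0 0 0 0;-1 1.5 3.3 0 0 0 0"

```text
clock: 6.13
eef_pos: [500.3, 60.8, 122.4]
tool_rot: [3.141, -0.002, 2.842]
force: [0.3, 1.3, -0.5]
width: -0.3
gripper_force: 0.0
```

Emit:
move_arm:
  targets: "-1 0 0 3.5 0 0 0;-1 0 0 3.5 0 0 0;-1 0 0 0 0 0 0;-1 0 0 0 0 0 0"

```text
clock: 6.47
eef_pos: [498.2, 59.8, 50.6]
tool_rot: [-3.139, -0.007, 2.845]
force: [-0.8, 1.0, 0.6]
width: -0.1
gripper_force: 0.0
```

```bash
python3 -c "
from h import *
plan(500,60,50)
b=grab('scene');t=grab('top');p=read_state()['eef_pos']
print(proj(b,p),proj(t,p))
B=cv2.resize(b['color'][140:240,190:290],(600,600),interpolation=cv2.INTER_CUBIC);B=cv2.convertScaleAbs(B,alpha=1.8,beta=30)
u,v=(proj(b,p)-[190,140]+.5)*6;cv2.drawMarker(B,(int(u),int(v)),(255,0,0),0,20,2)
cv2.imwrite('pics/c6.png',B[...,::-1])"
```

```text
clk 6.47 pos [498.2  59.8  50.6] rpy [-179.9   -0.4  163. ] w -0.1 F [-0.8  1.   0.6]
tool cm [-0.17  0.07  0.06] turn [-0.12 -0.42 -0.01] rows>= 0.0470086373520742
[247.05912711 194.69706712] [261.18741997 184.72765262]
```

View pics/c6.png

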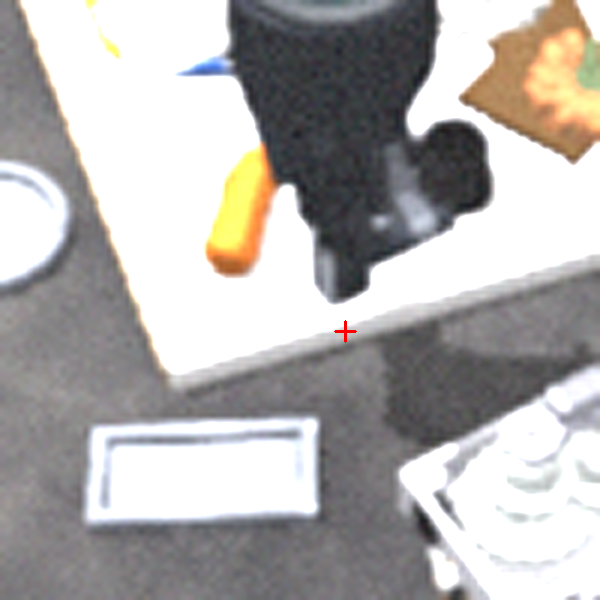

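The shut fingertips appear at px (246,189), the cross (reported TCP) at (247,195): again about 20 mm too high, sideways correct. I touch the bench here to measure it.

Emit:
move_arm:
  targets: "-1 0 0 2.2 0 0 0;-1 0 0 1 0 0 0;-1 0 0 0 0 0 0"

```text
clock: 6.82
eef_pos: [499.4, 59.8, 19.6]
tool_rot: [-3.141, -0.004, 2.844]
force: [-0.6, -0.1, 0.2]
width: 0.1
gripper_force: 0.0
```

```bash
python3 -c "
from h import *
b=grab('scene');g=b['color'].max(2);p=read_state()['eef_pos'];print(p,proj(b,p),read_state()['force'])
print('     ',*range(236,262))
for r in range(190,212): print(r,g[r,236:262])"
```

```text
[499.66905478  59.87913652  20.17615058] [246.99656571 203.07941314] [ 0.1955576  -0.44654253 -0.17943159]
      236 237 238 239 240 241 242 243 244 245 246 247 248 249 250 251 252 253 254 255 256 257 258 259 260 261
190 [248 249 249 249 251 239 152  59  47  29  20   7  17  19  15  16  16  23
  19  19  22  28  29  45  67  88]
191 [249 248 248 248 249 237 156  70  67  60  41  18  15  21  18  14  21  18
  21  22  23  36  65  84  94  98]
192 [248 248 248 247 249 244 177  76  76  75  45  13  21  18  14  21  23  31
  41  49  65  79  88  96  93  84]
193 [248 248 247 248 248 244 188  81  73  80  54  25  16  15   6  18  38  64
  80  84  86  90  85  68  62  50]
194 [248 248 249 250 246 230 165  70  63  81  52  25  15  18  14  21  48  80
  85  74  65  54  51  42  45  51]
195 [248 241 229 211 191 160 121  77  68  80  55  16  13  18  18  15  37  52
  56  43  37  36  29  35  48  56]
196 [202 179 153 125 113 107  94  76  73  77  58  20  18  14  19  22  32  33
  34  33  31  33  29  31  36  52]
197 [114 107 103 102 102 100  91  79  78  80  63  28  21  18  25  30  27  32
  30  35  37  35  29  33  41 
[... 572 characters left out ...]
 55 54 52 55 49 39 27 25 27 29 29 31 36 34 35
 32 38]
205 [56 56 52 46 52 54 52 53 52 50 54 48 50 47 44 34 23 25 26 30 30 27 28 33
 33 37]
206 [50 49 48 53 49 48 49 46 47 45 46 45 50 50 45 36 28 27 27 26 25 26 25 29
 32 31]
207 [47 48 48 51 47 45 46 47 47 47 45 42 44 48 45 36 30 27 27 32 26 27 26 23
 25 34]
208 [48 52 44 45 49 43 48 48 48 45 44 40 43 40 39 33 27 27 23 25 30 27 26 32
 24 27]
209 [81 79 75 82 82 86 77 49 47 43 44 45 43 40 31 29 24 26 20 30 28 29 26 28
 29 34]
210 [143 136 135 134 138 159 139  56  48  46  41  44  42  39  46  38  29  25
  24  28  27  26  25  27  29  29]
211 [115 111 107 106 135 166 139  55  41  49  50  48  45  40  43  42  26  26
  25  29  29  28  30  29  27  24]
```

Emit:
move_arm:
  targets: "-1 0 0 1 0 0 0;-1 0 0 0.9 0 0 0;-1 0 0 0 0 0 0"

```text
clock: 7.12
eef_pos: [498.9, 60.2, -0.4]
tool_rot: [-3.141, -0.005, 2.845]
force: [-0.2, -0.3, -0.8]
width: 0.2
gripper_force: 0.0
```

Emit:
move_arm:
  targets: "-1 0 0 0.4 0 0 0;-1 0 0 0.2 0 0 0;-1 0 0 0 0 0 0"

```text
clock: 7.37
eef_pos: [499.3, 60.3, -5.7]
tool_rot: [-3.141, -0.004, 2.845]
force: [1.3, 0.9, -0.6]
width: -0.1
gripper_force: 0.0
```

Emit:
move_arm:
  targets: "-1 0 0 0.2 0 0 0;-1 0 0 0.1 0 0 0;-1 0 0 0 0 0 0"

```text
clock: 7.62
eef_pos: [499.5, 60.3, -8.5]
tool_rot: [-3.142, -0.004, 2.845]
force: [-0.3, 0.3, -0.3]
width: -0.4
gripper_force: 0.0
```

Reported z is already below the bench with no contact, so the offset is real; on until it touches.

Emit:
move_arm:
  targets: "-1 0 0 0.3 0 0 0;-1 0 0 0.2 0 0 0;-1 0 0 0 0 0 0"

```text
clock: 7.87
eef_pos: [499.3, 60.3, -13.7]
tool_rot: [-3.141, -0.004, 2.845]
force: [0.5, -0.4, 0.2]
width: 0.0
gripper_force: 0.0
```

Emit:
move_arm:
  targets: "-1 0 0 0.2 0 0 0;-1 0 0 0 0 0 0"

```text
clock: 8.03
eef_pos: [499.4, 60.3, -15.7]
tool_rot: [-3.141, -0.004, 2.845]
force: [-0.1, 0.5, -0.4]
width: 0.0
gripper_force: 0.0
```

Emit:
move_arm:
  targets: "-1 0 0 0.2 0 0 0;-1 0 0 0 0 0 0"

```text
clock: 8.2
eef_pos: [499.4, 60.3, -17.6]
tool_rot: [-3.141, -0.004, 2.845]
force: [-0.5, 0.1, 0.1]
width: -0.1
gripper_force: 0.0
```

Emit:
move_arm:
  targets: "-1 0 0 0.2 0 0 0;-1 0 0 0 0 0 0"

```text
clock: 8.37
eef_pos: [499.4, 60.3, -19.6]
tool_rot: [-3.141, -0.004, 2.845]
force: [0.1, 0.7, 0.7]
width: -0.1
gripper_force: 0.0
```

Emit:
move_arm:
  targets: "-1 0 0 0.1 0 0 0;-1 0 0 0 0 0 0"

```text
clock: 8.53
eef_pos: [499.5, 60.3, -20.5]
tool_rot: [-3.142, -0.004, 2.845]
force: [-0.2, -0.1, 0.3]
width: -0.1
gripper_force: 0.0
```

Emit:
move_arm:
  targets: "-1 0 0 0.1 0 0 0;-1 0 0 0 0 0 0"

```text
clock: 8.7
eef_pos: [499.4, 60.3, -21.5]
tool_rot: [-3.142, -0.004, 2.845]
force: [1.0, -0.6, 1.1]
width: 0.4
gripper_force: 0.0
```

Emit:
move_arm:
  targets: "-1 0 0 0.1 0 0 0;-1 0 0 0 0 0 0"

```text
clock: 8.87
eef_pos: [499.5, 60.3, -22.5]
tool_rot: [-3.142, -0.004, 2.845]
force: [0.1, -0.7, -0.4]
width: 0.1
gripper_force: 0.0
```

Emit:
move_arm:
  targets: "-1 0 0 0.2 0 0 0;-1 0 0 0.1 0 0 0;-1 0 0 0 0 0 0"

```text
clock: 9.12
eef_pos: [499.3, 60.3, -25.6]
tool_rot: [-3.141, -0.004, 2.845]
force: [0.3, -0.2, 0.1]
width: -0.3
gripper_force: 0.0
```

Emit:
move_arm:
  targets: "-1 0 0 0.1 0 0 0;-1 0 0 0 0 0 0"

```text
clock: 9.28
eef_pos: [499.4, 60.3, -26.5]
tool_rot: [-3.141, -0.004, 2.845]
force: [0.2, 1.1, 0.1]
width: 0.2
gripper_force: 0.0
```

Emit:
move_arm:
  targets: "-1 0 0 0.1 0 0 0;-1 0 0 0 0 0 0"

```text
clock: 9.45
eef_pos: [499.4, 60.4, -27.5]
tool_rot: [-3.142, -0.004, 2.845]
force: [-0.8, -0.2, 0.2]
width: 0.0
gripper_force: 0.0
```

```bash
python3 -c "
from h import *
b=grab('scene');g=b['color'].max(2);p=read_state()['eef_pos'];print(p,[proj(b,[p[0],p[1],z]).round(1) for z in(-22,0,5)])
for r in range(200,216): print(r,g[r,238:256])
t=grab('top');B=cv2.resize(b['color'][160:240,200:290],(450,400),interpolation=cv2.INTER_CUBIC);A=cv2.resize(t['color'][150:214,235:285],(312,400),interpolation=cv2.INTER_CUBIC)
cv2.imwrite('pics/c7.png',cv2.convertScaleAbs(np.hstack([A,B]),alpha=1.8,beta=30)[...,::-1])"
```

```text
[499.4546455   60.35584127 -27.40432891] [array([247.2, 212.9]), array([247. , 207.8]), array([246.9, 206.7])]
200 [48 50 46 48 65 55 31 23 12 16 22 19 16 23 36 49 46 39]
201 [49 56 55 57 71 62 34 24 15 21 13 19 15 18 20 24 25 31]
202 [56 53 51 58 73 69 48 41 27 16 11 18 19 19 24 20 17 30]
203 [49 50 52 50 72 71 65 71 48 23 21 15 11 20 19 23 16 22]
204 [50 52 51 54 74 72 72 82 60 25 21 16 16 20 21 22 20 15]
205 [52 51 52 55 71 69 75 83 62 25 16 15 18 14 18 21 19 27]
206 [51 48 44 46 63 62 68 86 57 26 18 20 11 20 22 21 22 26]
207 [41 48 47 47 47 48 68 85 58 26 17 23 20 19 16 25 29 27]
208 [46 44 43 46 42 45 70 88 63 37 21 14 23 22 22 23 31 27]
209 [78 77 83 89 75 48 63 76 68 42 23 21 18 22 27 29 25 27]
210 [137 134 140 156 136  59  46  59  54  42  22  23  24  26  24  28  27  26]
211 [106 103 133 168 140  57  46  51  46  39  30  23  24  26  26  25  25  24]
212 [ 65  75 119 152 114  47  43  46  47  40  43  33  24  20  25  26  25  22]
213 [122 124 135 148 104  43  46  43  45  48  42  40  38  39  36  23  26  29]
214 [147 135 136 149 109  42  45  46  43  44  42  45  48  47  42  27  31  30]
215 [147 128 133 147 105  34  33  39  40  43  45  46  52  47  45  32  30  29]
```

View pics/c7.png

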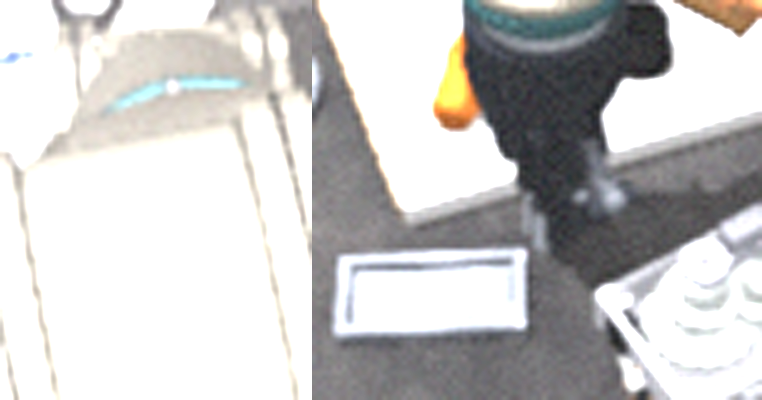

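The fingertips (scene px about (245,209)) have met their shadow on the bench: the tips are practically down at reported z -27.5. Two more 1 mm steps to confirm by force.

Emit:
move_arm:
  targets: "-1 0 0 0.1 0 0 0;-1 0 0 0 0 0 0"

```text
clock: 9.72
eef_pos: [499.4, 60.3, -28.5]
tool_rot: [-3.142, -0.004, 2.845]
force: [0.4, 0.1, 0.3]
width: -0.2
gripper_force: 0.0
```

Emit:
move_arm:
  targets: "-1 0 0 0.1 0 0 0;-1 0 0 0 0 0 0"

```text
clock: 9.88
eef_pos: [499.5, 60.4, -28.7]
tool_rot: [3.141, -0.003, 2.845]
force: [-1.2, -0.5, 7.7]
width: 0.0
gripper_force: 3.9
```

Contact at reported z -28.7: true tip height = reported z + 28.5 mm. Back to the bar with that.

Emit:
move_arm:
  targets: "-1 0 0 -3.5 0 0 0;0 0 0 -3.5 0 0 0;0 0 0 -3.5 0 0 0;0 -1.3 -3.3 0 0 0 0;0 -1.5 -3.3 0 0 0 0"

```text
clock: 10.3
eef_pos: [509.1, -8.7, 77.8]
tool_rot: [3.139, 0.001, 2.852]
force: [-0.2, -0.5, -0.9]
width: 42.3
gripper_force: 0.0
```

Emit:
move_arm:
  targets: "0 -1.5 -3.2 0 0 0 0;0 0 0 0 0 0 0;0 0 0 0 0 0 0"

```text
clock: 10.55
eef_pos: [512.3, -49.0, 75.6]
tool_rot: [-3.141, -0.003, 2.839]
force: [-0.8, 0.8, -0.7]
width: 42.6
gripper_force: 0.0
```

```bash
python3 -c "
from h import *
plan(515.2,-47.3,47.5)"
```

```text
clk 10.55 pos [512.3 -49.   75.6] rpy [-179.9   -0.2  162.7] w 42.6 F [-0.8  0.8 -0.7]
tool cm [-0.24  0.26  2.81] turn [-0.06 -0.17 -0.31] rows>= 0.6784752532226692
```

Emit:
move_arm:
  targets: "0 -0.24 0.22 1 0 0 -0.3;0 0 0 1.3 0 0 0;0 0 0 0.5 0 0 0;-0.4 0 0 0 0 0 0;-0.5 0 0 0 0 0 0"

```text
clock: 10.97
eef_pos: [514.7, -43.3, 46.9]
tool_rot: [3.142, -0.005, 2.852]
force: [-0.7, -0.6, 0.2]
width: 21.3
gripper_force: 0.0
```

Emit:
move_arm:
  targets: "-0.6 0 0 0 0 0 0;-0.7 0 0 0 0 0 0;-0.7 0 0 0 0 0 0"

```text
clock: 11.22
eef_pos: [515.3, -44.6, 47.9]
tool_rot: [3.142, -0.003, 2.85]
force: [0.5, -0.2, 0.5]
width: 12.7
gripper_force: 0.1
```

Emit:
move_arm:
  targets: "-1 0 0 0 0 0 0;-1 0 0 0 0 0 0;-1 0 0 0 0 0 0"

```text
clock: 11.47
eef_pos: [515.4, -44.7, 48.0]
tool_rot: [3.141, -0.003, 2.85]
force: [-1.3, -0.9, 5.3]
width: 10.0
gripper_force: 60.6
```

Gripped (60 N). Lifting and carrying to the oblong nest.

Emit:
move_arm:
  targets: "-1 0 0 -1 0 0 0;-1 0 0 -1.5 0 0 0;-1 0 0 -2.5 0 0 0;-1 0 0 -2 0 0 0;-1 0 0 0 0 0 0"

```text
clock: 11.88
eef_pos: [518.2, -44.8, 121.3]
tool_rot: [3.14, 0.003, 2.85]
force: [0.3, 1.0, -1.1]
width: 10.5
gripper_force: 59.9
```

```bash
python3 -c "
from h import *
plan(433.7,82,100,132.5);print(read_state()['gripper_force'],read_state()['qpos'])"
```

```text
clk 11.88 pos [518.2 -44.8 121.3] rpy [179.9   0.2 163.3] w 10.5 F [ 0.3  1.  -1.1]
tool cm [11.75  9.72  2.11] turn [ 0.16  0.16 30.81] rows>= 3.6901820064597772
59.87052798271179 [-0.01495565  0.5585557   0.07047764  1.96474311 -0.06630176  0.61672744
  1.37824285]
```

Emit:
move_arm:
  targets: "-1 1.5 1.2 0 0 0 0;-1 2.6 2.1 0 0 0 0;-1 2.6 2.1 0 0 0 0;-1 2.6 2.1 0 0 0 0;-1 2.45 2.2 0 0 0 0"

```text
clock: 12.3
eef_pos: [429.0, 82.8, 117.7]
tool_rot: [-3.141, -0.004, 2.849]
force: [0.8, 0.1, -0.6]
width: 10.0
gripper_force: 59.8
```

Emit:
move_arm:
  targets: "-1 0 0 1 0 0 6.2;-1 0 0 2 0 0 6.2;-1 0 0 2 0 0 6.2;-1 0 0 2 0 0 6.2;-1 0 0 1 0 0 6"

```text
clock: 12.72
eef_pos: [429.3, 82.1, 36.1]
tool_rot: [-3.137, -0.004, 2.308]
force: [0.7, 0.0, -1.0]
width: 10.2
gripper_force: 59.8
```

```bash
python3 -c "
from h import *
plan(433.7,82,-16,132.5);print(read_state()['gripper_force'])"
```

```text
clk 12.72 pos [429.3  82.1  36.1] rpy [-179.8   -0.2  132.2] w 10.2 F [ 0.7  0.  -1. ]
tool cm [-0.32  0.35  5.21] turn [-0.24 -0.23 -0.26] rows>= 1.2543055542725314
59.82646107673645
```

Emit:
move_arm:
  targets: "-1 -0.3 0.35 1 -0.2 -0.2 0;-1 0 0 2 0 0 0;-1 0 0 0.8 0 0 0;-1 0 0 0 0 0 0"

```text
clock: 13.05
eef_pos: [433.6, 82.9, 3.2]
tool_rot: [-3.141, -0.003, 2.312]
force: [-0.1, 0.1, -0.6]
width: 10.3
gripper_force: 59.8
```

```bash
python3 -c "
from h import *
plan(433.7,82,-16,132.5)
b=grab('scene');B=cv2.resize(b['color'][180:240,190:270],(800,600),interpolation=cv2.INTER_CUBIC)
for q,c in (([433.7,82,8],(0,255,0)),(list(read_state()['eef_pos'][:2])+[30],(255,0,0))):
  u,v=(proj(b,q)-[190,180]+.5)*10;cv2.drawMarker(B,(int(u),int(v)),c,0,20,2)
cv2.imwrite('pics/c8.png',B[...,::-1])"
```

```text
clk 13.05 pos [433.6  82.9   3.2] rpy [-179.9   -0.2  132.5] w 10.3 F [-0.1  0.1 -0.6]
tool cm [-0.08 -0.05  1.92] turn [-0.05 -0.16 -0.01] rows>= 0.4614148113389342
```

View pics/c8.png

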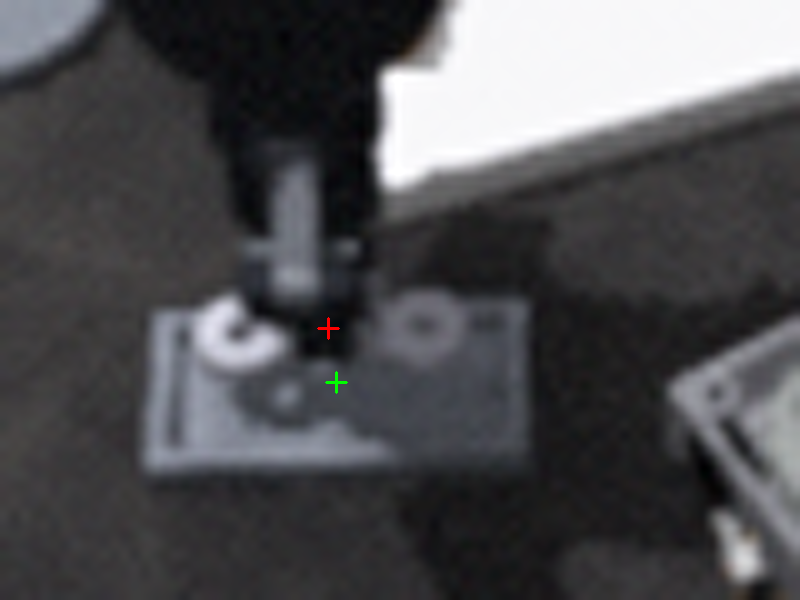

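The bar's eyes (px about (213,213) and (232,212)) centre on the red cross and the tray centres on the green one: aligned. Lower and let go.

Emit:
move_arm:
  targets: "-1 0 0 1 0 0 0;-1 0 0 0.6 0 0 0;-1 0 0 0.3 0 0 0;-1 0 0 0 0 0 0"

```text
clock: 13.43
eef_pos: [434.5, 83.3, -14.1]
tool_rot: [3.14, -0.002, 2.313]
force: [0.0, 1.1, -1.3]
width: 10.0
gripper_force: 59.8
```

Emit:
move_arm:
  targets: "-0.5 0 0 0 0 0 0;-0.2 0 0 0 0 0 0;0 0 0 0 0 0 0"

```text
clock: 13.68
eef_pos: [435.1, 83.2, -13.6]
tool_rot: [3.138, -0.002, 2.313]
force: [-0.1, 0.6, -0.3]
width: 42.5
gripper_force: 0.0
```

Emit:
move_arm:
  targets: "0 0 0 -1 0 0 0;0 0 0 -3 0 0 0;0 0 0 -4 0 0 0;0 0 0 -2.5 0 0 0;0 0 0 0 0 0 0"

```text
clock: 14.1
eef_pos: [437.4, 82.7, 95.0]
tool_rot: [3.133, 0.002, 2.312]
force: [0.6, 1.2, 0.6]
width: 42.8
gripper_force: 0.0
```

```bash
python3 -c "
from h import *
plan(493.7,-38.5,80)
for n,c in(('scene',(190,180)),):
  b=grab(n);B=cv2.resize(b['color'][180:240,190:310],(800,400),interpolation=cv2.INTER_CUBIC)
cv2.imwrite('pics/c9.png',B[...,::-1])"
```

```text
clk 14.1 pos [437.4  82.7  95. ] rpy [1.795e+02 1.000e-01 1.325e+02] w 42.8 F [0.6 1.2 0.6]
tool cm [-12.74  -4.05   1.49] turn [  0.43   0.25 -30.51] rows>= 3.2258432517499305
```

View pics/c9.png

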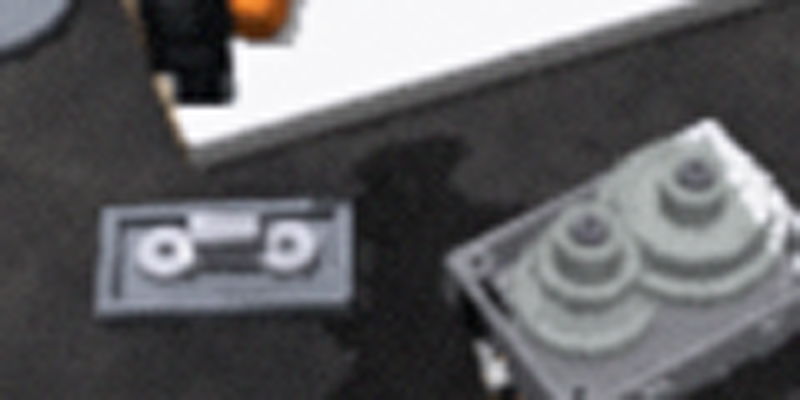

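The bar lies in its tray, eyes at px (214,217) and (233,216); studs with gears at px (278,213) and (294,206).

```bash
python3 -c "
from h import *
b=grab('scene');print(onz(b,278,213.3,70),onz(b,293.8,206.2,70),'bar',onz(b,223.5,216.4,10))
plan(493.9,-38.5,80)"
```

```text
[494.0099216  -40.29511344] [533.71253987 -56.23429832] bar [436.28325534  83.15878571]
clk 14.2 pos [435.3  83.3  91.9] rpy [ 1.797e+02 -1.000e-01  1.325e+02] w 42.6 F [ 0.1 -0.7  0.2]
tool cm [-12.94  -3.92   1.16] turn [ 2.600e-01  1.000e-02 -3.045e+01] rows>= 3.2537743418920324
```

Emit:
move_arm:
  targets: "0 0 0 0 0 0 -6.2;0 0 0 0 0 0 -6.2;0 0 0 0 0 0 -6.2;0 0 0 0 0 0 -6.2;0 0 0 0 0 0 -5.7"

```text
clock: 14.62
eef_pos: [433.7, 82.7, 89.9]
tool_rot: [3.14, -0.003, 2.85]
force: [0.8, 0.5, -0.2]
width: 42.5
gripper_force: 0.0
```

```bash
python3 -c "
from h import *
plan(493.9,-38.5,80)"
```

```text
clk 14.62 pos [433.7  82.7  89.9] rpy [179.9  -0.2 163.3] w 42.5 F [ 0.8  0.5 -0.2]
tool cm [-9.25 -9.88  0.94] turn [ 0.11 -0.15  0.29] rows>= 3.2531172907080235
```

Emit:
move_arm:
  targets: "0 -2.3 -2.4 0 0 0 0;0 -2.7 -2.9 0 0 0 0;0 -2.7 -2.9 0 0 0 0;0 -1.55 -1.7 1 0 0 0;0 0 0 0.5 0 0 0"

```text
clock: 15.03
eef_pos: [496.2, -45.4, 74.6]
tool_rot: [-3.141, 0.003, 2.837]
force: [0.8, -0.3, -0.1]
width: 42.7
gripper_force: 0.0
```

Emit:
move_arm:
  targets: "0 0 0 0 0 0 0;0 0 0 0 0 0 0;0 0 0 0 0 0 0"

```text
clock: 15.28
eef_pos: [493.1, -37.3, 75.0]
tool_rot: [3.138, -0.003, 2.847]
force: [-0.5, -0.4, 1.2]
width: 42.8
gripper_force: 0.0
```

```bash
python3 -c "
from h import *
plan(494,-38.5,22.5)"
```

```text
clk 15.28 pos [493.1 -37.3  75. ] rpy [179.8  -0.2 163.1] w 42.8 F [-0.5 -0.4  1.2]
tool cm [-0.14 -0.1   5.25] turn [ 0.19 -0.17  0.1 ] rows>= 1.2601790541399416
```

Emit:
move_arm:
  targets: "0 -0.1 -0.1 1.5 0 0 0;0 0 0 2 0 0 0;0 0 0 1.2 0 0 0;0 0 0 0.5 0 0 0;0 0 0 0 0 0 0"

```text
clock: 15.7
eef_pos: [493.8, -38.6, 22.8]
tool_rot: [3.139, -0.003, 2.847]
force: [-0.1, 0.9, -0.2]
width: 42.7
gripper_force: 0.0
```

Emit:
move_arm:
  targets: "-0.3 0 0 0 0 0 0;-0.4 0 0 0 0 0 0;-0.45 0 0 0 0 0 0;-0.5 0 0 0 0 0 0;-1 0 0 0 0 0 0"

```text
clock: 16.12
eef_pos: [495.5, -39.9, 24.6]
tool_rot: [3.138, 0.001, 2.845]
force: [-1.0, 1.0, 6.3]
width: 21.0
gripper_force: 58.4
```

Emit:
move_arm:
  targets: "-1 0 0 0 0 0 0;-1 0 0 0 0 0 0;-1 0 0 0 0 0 0"

```text
clock: 16.37
eef_pos: [495.5, -39.9, 24.5]
tool_rot: [3.138, 0.001, 2.845]
force: [-1.4, 0.8, 7.4]
width: 20.7
gripper_force: 58.4
```

Emit:
move_arm:
  targets: "-1 0 0 -1 0 0 0;-1 0 0 -2 0 0 0;-1 0 0 -2.5 0 0 0;-1 0 0 -2 0 0 0;-1 0 0 0 0 0 0"

```text
clock: 16.78
eef_pos: [497.3, -40.8, 102.3]
tool_rot: [3.138, 0.006, 2.845]
force: [0.9, -0.2, -0.7]
width: 20.5
gripper_force: 59.0
```

```bash
python3 -c "
from h import *
plan(532,376.5,90);print(read_state()['gripper_force'],read_state()['qpos'])"
```

```text
clk 16.78 pos [497.3 -40.8 102.3] rpy [179.8   0.3 163. ] w 20.5 F [ 0.9 -0.2 -0.7]
tool cm [ 8.9  40.91  1.35] turn [ 0.23  0.34 -0.01] rows>= 10.046292648377262
58.99490671232343 [-0.29368425  0.61398898  0.48004366  2.04560504 -0.5041963   0.59020191
  1.81053915]
```

Emit:
move_arm:
  targets: "-1 0.5 2.0 0 0 0 0;-1 0.8 3.6 0 0 0 0;-1 0.8 3.6 0 0 0 0;-1 0.8 3.6 0 0 0 0;-1 0.8 3.6 0 0 0 0"

```text
clock: 17.2
eef_pos: [507.0, 129.1, 99.0]
tool_rot: [3.139, -0.001, 2.844]
force: [0.3, -0.4, -1.2]
width: 21.0
gripper_force: 59.0
```

Emit:
move_arm:
  targets: "-1 0.8 3.6 0 0 0 0;-1 0.8 3.6 0 0 0 0;-1 0.8 3.6 0 0 0 0;-1 0.8 3.6 0 0 0 0;-1 0.8 3.6 0 0 0 0"

```text
clock: 17.62
eef_pos: [521.1, 313.1, 99.4]
tool_rot: [3.139, -0.001, 2.845]
force: [1.5, -0.0, -0.6]
width: 21.1
gripper_force: 59.0
```

Emit:
move_arm:
  targets: "-1 0.8 3.6 0 0 0 0;-1 0.4 2.5 0 0 0 0;-1 0 0 0 0 0 0;-1 0 0 0 0 0 0;-1 0 0 0 0 0 0"

```text
clock: 18.03
eef_pos: [527.9, 371.6, 99.3]
tool_rot: [3.141, -0.001, 2.844]
force: [-0.2, -1.0, -1.3]
width: 21.0
gripper_force: 59.0
```

```bash
python3 -c "
from h import *
plan(532,376.5,20);print(read_state()['gripper_force'])"
```

```text
clk 18.03 pos [527.9 371.6  99.3] rpy [180.  -0. 163.] w 21.0 F [-0.2 -1.  -1.3]
tool cm [-0.26  0.59  7.93] turn [ 0.05 -0.03 -0.04] rows>= 1.9088174579986315
59.02057978324592
```

Emit:
move_arm:
  targets: "-1 -0.25 0.6 2 0 0 0;-1 0 0 3 0 0 0;-1 0 0 3 0 0 0;-1 0 0 2 0 0 0;-1 0 0 0 0 0 0"

```text
clock: 18.45
eef_pos: [529.3, 374.3, -4.4]
tool_rot: [-3.137, -0.006, 2.842]
force: [-0.4, -0.2, -0.4]
width: 20.8
gripper_force: 59.0
```

```bash
python3 -c "
from h import *
plan(532,376.5,-14)
p=read_state()['eef_pos'];b=grab('scene')
print('nest z8',proj(b,[532,376.5,8]).round(1),'gear top exp',proj(b,[p[0],p[1],p[2]+26]).round(1))
g=b['color'].max(2);print('c',list(range(160,190)))
for r in range(126,158): print(r,*g[r,160:190])"
```

```text
clk 18.45 pos [529.3 374.3  -4.4] rpy [-179.7   -0.3  162.8] w 20.8 F [-0.4 -0.2 -0.4]
tool cm [-0.2   0.29  0.95] turn [-0.26 -0.33 -0.17] rows>= 0.24364632235629086
nest z8 [172.8 145. ] gear top exp [171.8 142.4]
c [160, 161, 162, 163, 164, 165, 166, 167, 168, 169, 170, 171, 172, 173, 174, 175, 176, 177, 178, 179, 180, 181, 182, 183, 184, 185, 186, 187, 188, 189]
126 58 49 25 20 16 18 20 22 18 23 24 36 54 88 108 113 102 61 29 25 50 57 57 60 60 58 60 66 149 236
127 64 51 33 19 16 16 17 22 27 42 37 36 47 76 98 97 80 48 28 19 41 57 60 62 60 59 58 58 131 225
128 56 56 39 18 19 14 16 14 15 47 37 42 40 50 72 69 53 34 16 16 35 55 64 59 60 60 58 56 78 166
129 56 59 56 37 39 24 20 17 20 34 33 28 29 27 37 39 37 29 18 19 50 64 66 60 58 62 63 55 61 131
130 57 58 58 62 90 57 26 17 21 23 20 22 20 13 21 29 24 26 13 19 51 68 64 60 57 63 60 61 58 90
131 59 60 62 60 69 45 17 16 20 18 17 20 19 17 23 30 28 21 12 20 58 64 65 57 59 60 62 59 55 69
132 57 50 58 58 52 31 17 10 20 17 18 19 10 13 15 27 23 13 14 23 54 65 66 60 61 59 56 57 58 67
133 58 57 60 63 67 41 19 8 12 22 20 19 18 10 13 15 19 14 14 31 5
[... 1677 characters left out ...]
 67 56 49 38 21 24 24 22 25 27 33
151 66 67 64 62 63 60 72 90 107 131 134 134 134 133 125 118 113 84 61 54 45 36 33 23 24 25 28 25 27 30
152 65 64 61 65 55 60 55 55 65 81 90 89 88 92 86 77 71 61 46 41 34 28 19 22 27 27 26 26 29 28
153 64 66 65 59 61 59 60 58 56 53 47 50 55 53 52 52 46 38 37 28 31 27 24 29 27 30 26 23 27 27
154 67 63 62 62 58 59 56 56 56 52 53 53 55 46 44 53 47 43 45 41 41 35 26 30 25 31 27 23 27 28
155 69 67 65 64 64 59 57 59 59 58 60 55 52 52 54 54 51 50 48 49 47 44 37 27 25 27 29 25 29 26
156 65 64 62 61 56 59 58 59 57 57 57 59 49 54 49 53 52 54 51 49 47 52 46 41 29 28 26 29 28 31
157 63 64 58 57 71 80 75 65 59 57 56 58 54 54 55 55 53 50 51 50 52 53 57 51 41 30 27 31 30 29
```

Emit:
move_arm:
  targets: "-1 -0.2 0.3 0 -0.3 -0.3 0;-1 0 0 0 0 0 0;-1 0 0 0.5 0 0 0;-1 0 0 0.3 0 0 0;-1 0 0 0 0 0 0"

```text
clock: 18.92
eef_pos: [535.8, 381.2, -7.7]
tool_rot: [3.132, 0.006, 2.845]
force: [-0.6, 0.4, 1.5]
width: 20.8
gripper_force: 59.2
```

Emit:
move_arm:
  targets: "-1 0 0 0 0 0 0;-1 0 0 0 0 0 0"

```text
clock: 19.08
eef_pos: [535.7, 381.1, -7.7]
tool_rot: [3.133, 0.006, 2.845]
force: [1.1, -0.1, 1.9]
width: 20.8
gripper_force: 59.3
```

```bash
python3 -c "
from h import *
plan(532,376.5,-14)
p=read_state()['eef_pos'];b=grab('scene')
g=b['color'].max(2)
for r in range(136,154): print(r,*g[r,160:190])"
```

```text
clk 19.08 pos [535.7 381.1  -7.7] rpy [179.5   0.3 163. ] w 20.8 F [ 1.1 -0.1  1.9]
tool cm [ 0.22 -0.55  0.62] turn [0.51 0.32 0.01] rows>= 0.20668278508418617
136 58 59 68 62 63 62 51 84 96 79 42 25 16 14 11 11 33 34 31 35 36 38 34 52 60 63 60 59 60 59
137 61 59 61 63 64 62 77 203 167 89 50 26 10 17 17 21 36 37 32 34 29 42 50 60 61 56 57 61 62 61
138 53 55 61 56 59 55 81 218 198 121 73 39 17 19 18 22 36 58 50 40 34 35 37 39 44 42 52 60 57 61
139 57 58 57 59 53 54 83 189 228 171 96 51 25 15 16 19 28 76 90 77 65 43 37 33 33 35 39 41 47 43
140 58 56 58 56 58 72 171 195 190 153 98 57 27 17 22 19 23 69 83 80 71 65 47 36 30 29 34 32 30 31
141 59 62 60 61 57 93 224 209 149 104 80 63 34 14 20 19 23 51 74 69 59 65 63 49 30 28 30 31 30 29
142 60 59 60 57 64 135 235 205 138 104 80 70 44 20 17 26 42 69 84 73 62 62 67 57 38 30 30 35 28 33
143 53 57 55 59 109 151 200 207 189 144 101 78 49 36 45 85 110 106 93 80 69 63 66 60 38 30 31 33 30 32
144 54 52 55 61 122 134 153 188 218 200 161 122 95 93 119 128 122 104 90 78 76 66 68 68 46 29 25 28 31 30
145 55 56 56 72 102 98 94 130 186 213 212 205 160 1
[... 152 characters left out ...]
28 27
147 61 55 58 71 126 122 104 95 90 87 88 95 87 92 84 85 83 77 74 76 70 74 67 52 35 28 23 26 35 31
148 60 64 64 64 113 133 121 119 93 78 77 78 76 76 74 71 69 72 74 74 74 66 55 38 32 26 24 28 27 33
149 60 68 62 59 81 118 135 143 135 130 126 104 78 79 76 81 75 94 87 74 69 60 42 33 30 24 25 23 25 32
150 66 66 64 60 63 80 117 137 142 146 143 133 126 128 126 128 131 129 110 84 60 50 34 29 25 23 27 24 25 29
151 65 68 59 61 58 60 72 86 105 136 141 143 149 140 144 130 116 105 78 56 45 41 32 25 27 27 23 22 30 31
152 66 65 65 62 59 59 56 58 64 82 88 93 89 88 90 83 73 59 52 44 34 26 24 27 25 24 24 22 23 30
153 65 65 62 58 62 61 57 57 54 49 51 52 51 52 49 51 49 39 32 42 37 35 26 29 26 28 29 27 28 21
```

```bash
python3 -c "
from h import *
b=grab('scene')
print(onz(b,171.3,141.7,10),onz(b,173.7,144.6,10),proj(b,[532,376.5,10]),proj(b,[535.7,381.1,10]))"
```

```text
[537.50808352 388.67548136] [533.56013556 373.81998665] [172.68949691 144.48407754] [172.57134891 143.13673617]
```

Emit:
move_arm:
  targets: "-1 0 0 -0.5 0.5 0.3 0;-1 0.2 -0.55 0 0 0 0;-1 0 0 0 0 0 0;-1 0 0 0 0 0 0;-1 0 0 0 0 0 0"

```text
clock: 19.6
eef_pos: [531.1, 375.7, -3.7]
tool_rot: [-3.14, -0.001, 2.845]
force: [0.0, 0.8, 0.1]
width: 20.6
gripper_force: 59.0
```

```bash
python3 -c "
from h import *
plan(532,376.5,-14)
b=grab('scene');B=cv2.resize(b['color'][115:160,150:200],(660,594),interpolation=cv2.INTER_CUBIC);cv2.imwrite('pics/d1.png',cv2.convertScaleAbs(B,alpha=1.4,beta=20)[...,::-1])"
```

```text
clk 19.6 pos [531.1 375.7  -3.7] rpy [-1.799e+02 -1.000e-01  1.630e+02] w 20.6 F [0.  0.8 0.1]
tool cm [-0.07  0.11  1.03] turn [-0.08 -0.07 -0.01] rows>= 0.2496303673784303
```

View pics/d1.png

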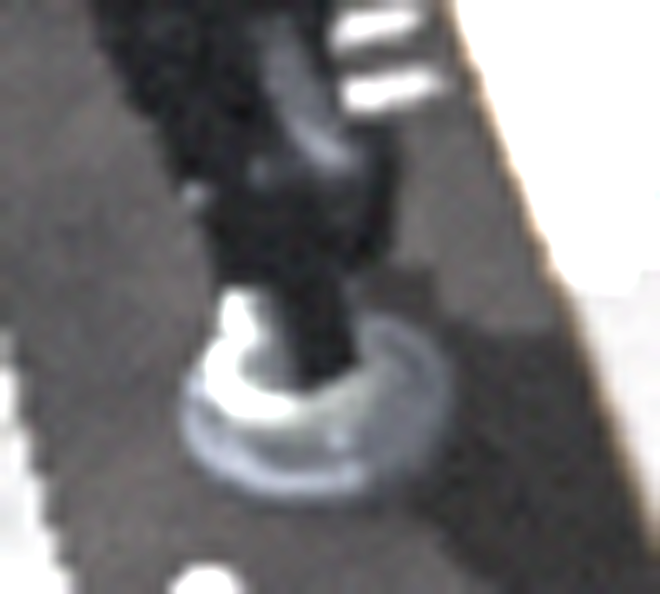

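The gear hangs over the tray's far-left part: wheel centre about px (171.5,142.3), tray centre (173.6,145).

```bash
python3 -c "
from h import *
b=grab('scene')
print('gear',onz(b,171.5,142.3,14),'nest',onz(b,173.6,145.2,9))
print(onz(b,150+203/13.2-.5,115+367/13.2-.5,14),onz(b,150+290/13.2-.5,115+425/13.2-.5,14))"
```

```text
gear [533.6731834  382.44953489] nest [532.23995862 373.06907986]
[521.23335371 397.57042146] [520.9531467  368.48452162]
```

Emit:
move_arm:
  targets: "-1 -0.05 -0.37 0 0 0 0;-1 0 0 0 0 0 0;-1 0 0 0.5 0 0 0;-1 0 0 0.4 0 0 0;-1 0 0 0 0 0 0"

```text
clock: 20.12
eef_pos: [530.2, 372.0, -13.5]
tool_rot: [-3.14, -0.002, 2.845]
force: [-0.1, -0.2, -1.0]
width: 20.7
gripper_force: 59.0
```

Emit:
move_arm:
  targets: "-1 0 0 0 0 0 0;-1 0 0 0 0 0 0"

```text
clock: 20.28
eef_pos: [531.0, 372.3, -12.5]
tool_rot: [-3.141, -0.001, 2.845]
force: [0.2, 0.8, 0.0]
width: 21.0
gripper_force: 59.0
```

In the pocket (bottom about 5 mm). Two millimetres more and release.

Emit:
move_arm:
  targets: "-1 0 0 0.2 0 0 0;-1 0 0 0 0 0 0;-0.6 0 0 0 0 0 0;-0.2 0 0 0 0 0 0;0 0 0 0 0 0 0"

```text
clock: 20.7
eef_pos: [530.9, 372.3, -14.3]
tool_rot: [-3.141, -0.001, 2.845]
force: [-0.2, -0.2, -0.3]
width: 42.1
gripper_force: 0.0
```

Emit:
move_arm:
  targets: "0 0 0 0 0 0 0;0 0 0 -1.5 0 0 0;0 0 0 -3 0 0 0;0 0 0 -4 0 0 0;0 0 0 -3 0 0 0"

```text
clock: 21.12
eef_pos: [531.8, 372.2, 104.0]
tool_rot: [3.141, 0.001, 2.844]
force: [0.8, 0.5, 0.2]
width: 42.7
gripper_force: 0.0
```

```bash
cat >> h.py <<'E'
def gearfit(d,c,r,z,th,save_=None):
    # ellipse-ish centre: bright blob within window, rectified to plane z
    u,v=c; m=np.zeros(d['color'].shape[:2],np.uint8); g=d['color'].min(2)
    m[v-r:v+r,u-r:u+r]=(g[v-r:v+r,u-r:u+r]>th)
    k,l,st,ce=cv2.connectedComponentsWithStats(m); i=1+st[1:,4].argmax()
    cs,_=cv2.findContours((l==i).astype(np.uint8),0,cv2.CHAIN_APPROX_NONE)
    q=np.array([onz(d,*x[0],z) for x in max(cs,key=len)],np.float32); return st[i],cv2.minEnclosingCircle(q),cv2.minAreaRect(q)
E
python3 -c "
from h import *
plan(536.5,-53,80)
b=grab('scene');g=b['color'].min(2)
for r in range(132,154): print(r,*g[r,160:188])
for n in ('scene','top'):
  b=grab(n);c=proj(b,[532,375,8]).astype(int);print(n,c,[gearfit(b,c,12,9,t) for t in(170,190)])"
```

```text
clk 21.12 pos [531.8 372.2 104. ] rpy [1.80e+02 1.00e-01 1.63e+02] w 42.7 F [0.8 0.5 0.2]
tool cm [-12.9  -40.52   2.41] turn [ 0.01  0.06 -0.03] rows>= 10.214058855147162
132 53 54 57 56 53 60 50 58 62 62 64 57 57 52 56 58 57 56 65 62 62 67 63 64 64 57 58 56
133 56 53 56 57 55 57 52 51 58 55 62 58 58 57 58 57 52 59 57 62 63 66 63 60 55 58 55 59
134 55 55 61 59 62 61 59 59 62 59 58 54 58 57 55 56 60 59 62 65 64 65 62 60 58 58 58 56
135 57 57 60 58 64 60 59 61 58 57 60 56 58 63 63 60 63 58 64 62 61 64 62 60 61 58 55 58
136 60 59 62 58 59 58 61 63 64 63 62 55 55 58 61 57 60 57 59 58 60 60 62 64 55 62 58 58
137 52 60 62 61 61 62 62 66 66 62 57 58 60 63 60 60 59 62 55 56 58 57 59 56 61 58 58 59
138 58 60 61 59 60 60 61 65 63 59 71 99 117 127 127 119 105 95 79 67 62 60 60 54 57 55 52 48
139 53 59 61 64 64 65 64 59 81 119 167 202 205 213 226 200 144 121 122 123 106 77 60 55 58 54 43 33
140 56 55 61 56 60 63 66 85 144 206 186 162 143 151 189 229 173 93 87 105 124 119 88 61 55 49 31 34
141 55 55 61 59 59 69 89 112 189 205 148 102 96 101 148 217 180 137 111 82 94 122 103 63 41 34 27 29
142 53
[... 1382 characters left out ...]
4, 23.898944854736328), 38.52296447753906)), (array([167, 145,   6,   5,  10], dtype=int32), ((520.3292236328125, 375.5929870605469), 11.090538024902344), ((517.0175170898438, 376.1929016113281), (22.18087387084961, 6.731316566467285), 79.731689453125))]
top [158 178] [(array([153, 177,  12,   9,  44], dtype=int32), ((528.8538818359375, 374.94110107421875), 17.962474822998047), ((522.6913452148438, 376.8302001953125), (35.921424865722656, 20.341413497924805), 72.96981811523438)), (array([153, 178,   6,   7,  19], dtype=int32), ((524.4255981445312, 382.80938720703125), 11.358247756958008), ((523.5665893554688, 383.95123291015625), (22.682037353515625, 9.262605667114258), 36.716007232666016))]
```

Small gear sits in its pocket (wheel cols 167-180, tray 164-184). Now the large gear on stud B.

Emit:
move_arm:
  targets: "0 -0.85 -2.4 0 0 0 0;0 -1.1 -3.45 0 0 0 0;0 -1.1 -3.45 0 0 0 0;0 -1.1 -3.45 0 0 0 0;0 -1.1 -3.45 0 0 0 0"

```text
clock: 21.68
eef_pos: [532.8, 200.5, 100.3]
tool_rot: [-3.14, -0.002, 2.845]
force: [0.9, -0.3, 0.0]
width: 42.8
gripper_force: 0.0
```

Emit:
move_arm:
  targets: "0 -1.1 -3.45 0 0 0 0;0 -1.1 -3.45 0 0 0 0;0 -1.1 -3.45 0 0 0 0;0 -1.1 -3.45 0 0 0 0;0 -1.1 -3.45 0 0 0 0"

```text
clock: 22.1
eef_pos: [535.0, 19.6, 100.5]
tool_rot: [-3.14, -0.002, 2.845]
force: [2.0, -0.9, -0.4]
width: 43.3
gripper_force: 0.0
```

Emit:
move_arm:
  targets: "0 -1.1 -3.45 0.5 0 0 0;0 -1.1 -3.45 1 0 0 0;0 0 0 0.5 0 0 0;0 0 0 0 0 0 0;0 0 0 0 0 0 0"

```text
clock: 22.52
eef_pos: [536.0, -50.8, 80.4]
tool_rot: [-3.141, -0.003, 2.844]
force: [0.4, 0.5, -0.8]
width: 42.6
gripper_force: 0.0
```

```bash
python3 -c "
from h import *
plan(537.3,-52.2,25)
b=grab('scene');g=b['color'].min(2)
for r in range(196,216): print(r,*g[r,280:306])
print(proj(b,[537.3,-52.2,74]),proj(b,[537.3,-52.2,66]))"
```

```text
clk 22.52 pos [536.  -50.8  80.4] rpy [-180.    -0.2  163. ] w 42.6 F [ 0.4  0.5 -0.8]
tool cm [-0.18 -0.1   5.54] turn [-0.02 -0.16 -0.03] rows>= 1.3285090828800474
196 53 51 47 46 52 48 56 52 57 63 59 59 55 48 46 41 38 43 56 64 58 24 6 12 20 14
197 56 52 53 49 50 53 54 55 56 57 57 58 56 51 50 68 64 45 50 64 53 24 14 12 16 10
198 55 56 55 54 52 57 55 59 56 57 59 48 57 72 117 178 179 94 59 67 50 25 9 10 10 9
199 55 54 58 57 57 52 53 53 53 57 59 76 110 175 211 219 191 96 59 63 44 12 14 12 14 22
200 55 54 55 53 51 54 51 59 84 110 132 185 206 214 227 199 149 98 64 60 41 10 16 13 19 34
201 52 51 58 54 46 59 95 134 180 216 228 224 202 192 191 180 155 131 79 66 49 23 15 35 41 56
202 49 52 49 54 86 137 195 223 226 216 213 214 222 230 225 212 198 164 124 95 87 69 40 43 54 53
203 54 53 80 110 183 232 232 220 210 217 225 229 227 226 221 226 234 209 156 138 148 139 96 54 48 50
204 55 69 140 185 225 237 221 223 231 236 235 214 197 182 150 187 227 234 203 151 155 155 125 81 50 42
205 88 137 197 232 235 228 227 239 241 242 230 180 171 163 113 158 202 227 232 184 155 148 142 122 80 43
206 194 215 2
[... 415 characters left out ...]
42
210 226 201 199 229 234 241 243 245 229 157 122 142 166 176 178 175 152 114 114 141 209 240 223 213 196 149
211 229 203 180 224 233 236 242 243 230 166 119 103 111 104 108 101 99 95 115 151 216 245 239 237 221 146
212 226 202 164 214 238 239 244 243 240 211 156 114 101 96 92 95 97 107 141 193 237 244 243 243 224 145
213 203 187 140 177 235 244 244 243 244 240 222 180 146 130 118 124 130 146 191 237 243 243 244 237 192 132
214 204 197 149 128 198 241 245 244 244 243 243 235 230 227 229 227 228 230 238 244 239 234 234 207 142 125
215 186 216 179 114 150 203 236 244 245 244 243 244 244 244 245 244 245 244 244 245 243 234 206 149 109 128
[293.42850374 203.34196032] [293.16865145 205.41793752]
```

Emit:
move_arm:
  targets: "0 -0.25 -0.15 1.5 0 0 0;0 0 0 2 0 0 0;0 0 0 1.5 0 0 0;0 0 0 0.4 0 0 0;0 0 0 0 0 0 0"

```text
clock: 22.98
eef_pos: [538.1, -51.7, 26.1]
tool_rot: [-3.141, -0.003, 2.847]
force: [-0.6, 0.7, 0.6]
width: 42.8
gripper_force: 0.0
```

Emit:
move_arm:
  targets: "-0.3 0 0 0 0 0 0;-0.4 0 0 0 0 0 0;-0.45 0 0 0 0 0 0;-0.5 0 0 0 0 0 0;-1 0 0 0 0 0 0"

```text
clock: 23.4
eef_pos: [539.7, -53.8, 28.1]
tool_rot: [-3.141, 0.001, 2.845]
force: [-0.7, 0.3, 6.5]
width: 20.5
gripper_force: 58.5
```

Emit:
move_arm:
  targets: "-1 0 0 0 0 0 0;-1 0 0 0 0 0 0;-1 0 0 0 0 0 0"

```text
clock: 23.65
eef_pos: [539.6, -53.8, 28.1]
tool_rot: [-3.141, 0.001, 2.845]
force: [-0.9, 0.3, 6.2]
width: 20.4
gripper_force: 58.5
```

Emit:
move_arm:
  targets: "-1 0 0 -1 0 0 0;-1 0 0 -2 0 0 0;-1 0 0 -2.5 0 0 0;-1 0 0 -1.5 0 0 0;-1 0 0 0 0 0 0"

```text
clock: 24.07
eef_pos: [541.1, -53.9, 100.3]
tool_rot: [3.141, 0.005, 2.845]
force: [0.3, -0.0, -0.9]
width: 20.6
gripper_force: 59.2
```

Emit:
move_arm:
  targets: "-1 0 0 0 0 0 0;-1 0 0 0 0 0 0"

```text
clock: 24.23
eef_pos: [538.2, -53.0, 96.4]
tool_rot: [-3.141, -0.002, 2.845]
force: [-0.1, 0.5, -1.5]
width: 20.8
gripper_force: 59.2
```

```bash
python3 -c "
from h import *
plan(465,-220.5,90);print(read_state()['gripper_force'],read_state()['qpos'])"
```

```text
clk 24.23 pos [538.2 -53.   96.4] rpy [-1.80e+02 -1.00e-01  1.63e+02] w 20.8 F [-0.1  0.5 -1.5]
tool cm [  2.11 -18.16   0.66] turn [-0.04 -0.11  0.02] rows>= 4.38664931623037
59.207357265942164 [-0.27063955  0.6756803   0.49246292  1.93069384 -0.50218464  0.66067609
  1.81009356]
```

Emit:
move_arm:
  targets: "-1 0.2 -2 0 0 0 0;-1 0.4 -3.6 0 0 0 0;-1 0.4 -3.6 0 0 0 0;-1 0.4 -3.6 0 0 0 0;-1 0.4 -3.1 0 0 0 0"

```text
clock: 24.65
eef_pos: [473.1, -202.1, 96.0]
tool_rot: [-3.14, -0.003, 2.844]
force: [0.4, -1.0, -1.5]
width: 20.6
gripper_force: 59.2
```

Emit:
move_arm:
  targets: "-1 0.3 -2.2 1 0 0 0;-1 0 0 2 0 0 0;-1 0 0 2 0 0 0;-1 0 0 0 0 0 0;-1 0 0 0 0 0 0"

```text
clock: 25.07
eef_pos: [464.3, -219.8, 45.7]
tool_rot: [-3.142, -0.005, 2.845]
force: [0.0, 0.3, -1.9]
width: 20.6
gripper_force: 59.3
```

```bash
python3 -c "
from h import *
plan(465,-220.5,-1)
p=read_state()['eef_pos']
b=grab('scene');print('nest',proj(b,[464.7,-221,8]),'gear',proj(b,[p[0],p[1],p[2]+8]))
B=cv2.resize(b['color'][215:330,270:405],(704,600),interpolation=cv2.INTER_CUBIC);cv2.imwrite('pics/d2.png',cv2.convertScaleAbs(B,alpha=1.2,beta=15)[...,::-1])"
```

```text
clk 25.07 pos [ 464.3 -219.8   45.7] rpy [-180.    -0.3  163. ] w 20.6 F [ 0.   0.3 -1.9]
tool cm [-0.11 -0.05  4.67] turn [-0.   -0.27 -0.02] rows>= 1.1200917247928108
nest [334.69022796 281.3327506 ] gear [337.65390973 271.34104389]
```

View pics/d2.png

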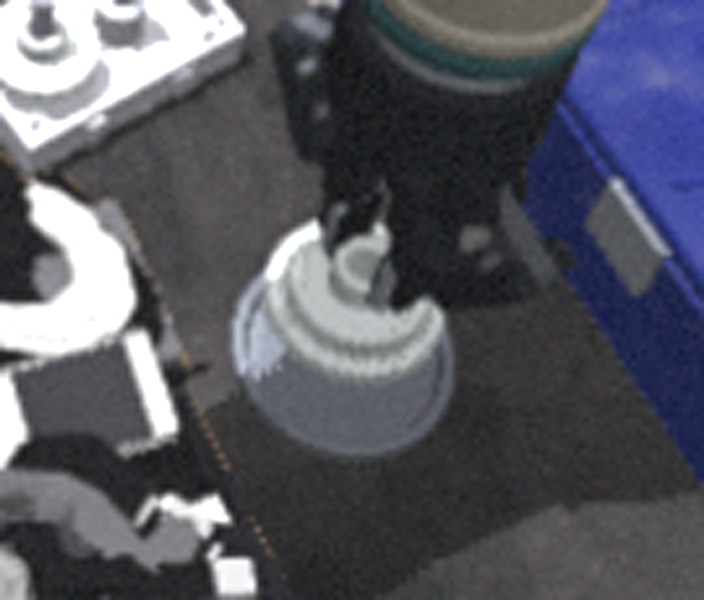

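Large gear is level over its tray: wheel centre col about 337, tray about 335.5 (perspective predicted 337.7 and 334.7) - within 2 mm. Lowering.

Emit:
move_arm:
  targets: "-1 -0.15 -0.15 1.5 0 -0.3 0;-1 0 0 1.7 0 0 0;-1 0 0 0.8 0 0 0;-1 0 0 0 0 0 0;-1 0 0 0.4 0 0 0"

```text
clock: 25.53
eef_pos: [467.7, -222.6, 3.9]
tool_rot: [-3.141, 0.006, 2.845]
force: [0.3, 0.1, -0.8]
width: 20.6
gripper_force: 59.2
```

Emit:
move_arm:
  targets: "-1 0 0 0 0 0 0;-1 0 0 0 0 0 0;-1 0 0 0 0 0 0"

```text
clock: 25.78
eef_pos: [467.4, -222.6, 3.7]
tool_rot: [-3.141, 0.006, 2.845]
force: [-0.8, 0.3, -1.8]
width: 20.8
gripper_force: 59.2
```

Emit:
move_arm:
  targets: "-1 0.1 0.1 0.2 0 0.3 0;-1 0 0 0.2 0 0 0;-1 0 0 0 0 0 0;-1 0 0 0 0 0 0"

```text
clock: 26.12
eef_pos: [466.7, -221.2, -0.6]
tool_rot: [-3.141, 0.0, 2.845]
force: [0.3, 0.1, 2.3]
width: 20.5
gripper_force: 59.7
```

Bottom at about 3.4 mm with contact: on the floor. Release and rise.

Emit:
move_arm:
  targets: "-0.6 0 0 0 0 0 0;-0.2 0 0 0 0 0 0;0 0 0 0 0 0 0;0 0 0 0 0 0 0;0 0 0 -1 0 0 0"

```text
clock: 26.53
eef_pos: [465.1, -220.6, 8.1]
tool_rot: [-3.141, -0.004, 2.845]
force: [-0.4, 0.0, 0.6]
width: 42.8
gripper_force: 0.0
```

Emit:
move_arm:
  targets: "0 0 0 -2 0 0 0;0 0 0 -4 0 0 0;0 0 0 -3 0 0 0;0 0 0 0 0 0 0;0 0 0 0 0 0 0"

```text
clock: 26.95
eef_pos: [467.6, -221.6, 101.3]
tool_rot: [-3.14, 0.004, 2.845]
force: [-0.3, -0.3, -1.1]
width: 42.8
gripper_force: 0.0
```

```bash
python3 -c "
from h import *
plan(494.8,-39.3,80)
b=grab('scene');g=b['color'].min(2)
for r in range(256,310,2): print(r,*g[r,306:366:2])"
```

```text
clk 26.95 pos [ 467.6 -221.6  101.3] rpy [-179.9    0.2  163. ] w 42.8 F [-0.3 -0.3 -1.1]
tool cm [ 2.74 18.23  2.1 ] turn [-0.07  0.21  0.02] rows>= 4.449984279296545
256 51 59 64 57 59 58 52 54 58 62 54 47 50 53 58 56 61 58 61 57 57 55 58 57 51 54 17 13 17 9
258 53 52 58 53 57 54 55 54 48 57 50 51 54 53 58 57 62 62 56 58 56 60 61 34 58 65 14 10 15 0
260 51 53 56 55 54 53 58 53 53 52 53 52 54 53 58 57 56 60 57 55 61 61 57 39 58 45 13 18 18 32
262 46 52 55 56 56 52 52 55 53 53 58 58 81 70 72 69 56 57 56 58 57 57 46 56 65 15 10 28 45 58
264 48 51 53 52 52 53 45 48 52 77 125 138 126 131 132 138 131 106 85 59 58 47 34 32 56 26 20 34 32 57
266 42 49 50 54 50 54 44 70 123 122 86 103 103 135 133 110 77 113 135 99 50 29 31 28 33 33 34 32 33 32
268 52 47 51 53 48 50 77 139 105 97 186 225 227 225 167 182 165 140 94 60 77 54 35 31 35 31 31 31 33 29
270 52 47 57 56 55 63 137 92 145 223 229 224 154 153 152 152 143 161 167 115 53 80 61 34 30 33 32 34 34 32
272 53 54 60 54 54 112 107 112 225 227 147 137 144 138 141 130 132 145 146 162 131 48 75 54 29 29 33 31 36 31
274 54 58 53 54 54 137 78 175 23
[... 1105 characters left out ...]
45 139 123 86 68 54 67 51 27 23 25 21 25
296 21 46 33 35 35 35 35 31 44 61 67 66 72 83 99 98 109 110 86 71 66 56 61 59 27 22 19 19 22 20
298 25 22 50 39 36 33 36 35 32 39 65 71 62 63 61 64 65 64 65 66 61 70 56 26 22 20 21 18 17 24
300 15 25 40 36 30 29 31 38 34 32 35 44 63 71 67 67 66 67 67 71 63 43 27 29 31 26 21 26 21 25
302 20 18 22 54 31 30 31 33 30 33 32 33 36 40 44 49 49 50 44 38 26 34 29 26 24 23 19 24 26 18
304 14 23 22 39 31 34 34 31 33 32 28 30 28 29 28 27 31 31 29 26 29 31 26 24 23 29 26 28 28 22
306 18 19 26 20 27 26 32 32 32 25 24 26 30 30 26 28 27 34 25 22 21 23 29 25 23 27 27 28 27 21
308 18 14 19 13 27 32 26 28 25 28 28 28 30 29 25 23 26 25 27 28 25 27 25 24 23 29 27 28 25 24
```

Large gear sits centred (wheel cols 319-351, tray 314-356). Now the medium gear on stud A.

Emit:
move_arm:
  targets: "0 0.3 2.2 0 0 0 0;0 0.6 3.6 0 0 0 0;0 0.6 3.6 0 0 0 0;0 0.6 3.6 0 0 0 0;0 0.5 3.4 0 0 0 0"

```text
clock: 27.42
eef_pos: [488.1, -54.6, 97.8]
tool_rot: [-3.141, -0.004, 2.845]
force: [-0.5, 1.7, -0.5]
width: 42.7
gripper_force: 0.0
```

Emit:
move_arm:
  targets: "0 0.2 1.9 1 0 0 0;0 0 0 1 0 0 0;0 0 0 0 0 0 0;0 0 0 0 0 0 0"

```text
clock: 27.75
eef_pos: [491.7, -39.0, 78.0]
tool_rot: [-3.139, -0.003, 2.844]
force: [0.0, -0.7, 0.1]
width: 42.8
gripper_force: 0.0
```

```bash
python3 -c "
from h import *
plan(494.8,-39.3,4.5)
b=grab('scene');g=b['color'].min(2)
for r in range(206,232): print(r,*g[r,262:294])
print([proj(b,[494.8,-39.3,z]) for z in (74,42,26)])"
```

```text
clk 27.75 pos [491.7 -39.   78. ] rpy [-179.9   -0.2  162.9] w 42.8 F [ 0.  -0.7  0.1]
tool cm [-0.32  0.08  7.35] turn [-0.14 -0.18 -0.07] rows>= 1.763827169178731
206 55 50 58 58 57 56 54 57 51 50 53 51 56 53 52 60 88 168 159 62 65 56 34 15 13 11 8 7 6 20 35 68
207 57 57 55 57 58 57 56 50 54 56 52 55 52 57 82 120 176 209 166 61 63 58 30 11 10 18 13 10 28 57 72 73
208 55 56 55 57 58 55 52 52 57 55 59 58 86 119 174 195 177 158 104 57 63 52 27 9 13 8 8 17 72 96 74 67
209 57 56 57 58 56 53 55 50 55 60 88 126 174 196 179 155 118 86 60 54 60 51 25 14 8 9 17 52 128 137 70 64
210 58 56 60 55 55 55 51 54 72 114 178 199 180 159 120 91 84 74 55 55 61 47 18 4 15 31 88 172 198 143 70 67
211 56 52 59 57 50 54 72 110 176 199 185 160 124 90 89 99 102 91 79 72 62 55 31 26 79 124 180 220 196 123 64 65
212 54 53 52 58 74 107 169 194 183 165 130 92 81 94 134 155 132 134 145 126 106 111 115 108 181 222 212 196 153 91 62 71
213 51 53 68 106 167 193 185 157 127 91 79 81 92 114 166 166 119 151 204 218 208 210 223 219 232 226 187 155 129 88 61 66
214 69 109 169 192 183 161 124 94 80 85 108 148 178 175 171 
[... 1630 characters left out ...]
179 162 163 150 192 230 239 245 243 237 213 157 150 151 147 153 147
228 44 121 208 217 150 131 152 205 234 241 243 243 243 244 244 238 234 234 230 237 245 245 245 242 218 167 137 140 146 148 145 148
229 27 76 154 208 205 170 153 157 205 238 245 244 244 243 244 244 243 244 244 245 245 244 242 225 178 123 125 130 135 153 158 154
230 42 72 104 161 207 207 167 121 148 210 240 245 244 244 245 244 245 245 244 244 242 230 208 171 137 117 122 125 136 186 218 191
231 103 87 96 113 171 212 185 125 114 137 180 207 232 235 236 241 245 242 236 232 214 184 139 119 121 122 125 126 139 198 235 214
[array([277.94002619, 211.83406844]), array([277.35419472, 219.85601149]), array([277.0741035 , 223.69647692])]
```

Emit:
move_arm:
  targets: "0 -0.25 0 2 0 0 0;0 0 0 2 0 0 0;0 0 0 2 0 0 0;0 0 0 1.1 0 0 0;0 0 0 0 0 0 0"

```text
clock: 28.22
eef_pos: [493.8, -40.6, 6.4]
tool_rot: [-3.139, -0.004, 2.842]
force: [-0.6, 0.5, 0.3]
width: 42.5
gripper_force: 0.0
```

Emit:
move_arm:
  targets: "0 0 0 0 0 0 0;0 0 0 0 0 0 0"

```text
clock: 28.38
eef_pos: [495.9, -40.0, 8.8]
tool_rot: [-3.141, 0.001, 2.843]
force: [-0.2, -1.0, 0.3]
width: 42.5
gripper_force: 0.0
```

Emit:
move_arm:
  targets: "0 0 0.03 0.4 0 0 0;0 0 0 0 0 0 0;-0.3 0 0 0 0 0 0;-0.4 0 0 0 0 0 0;-0.45 0 0 0 0 0 0"

```text
clock: 28.8
eef_pos: [495.7, -38.5, 4.2]
tool_rot: [-3.141, -0.0, 2.845]
force: [-0.8, -0.5, -0.6]
width: 23.6
gripper_force: 0.1
```

Emit:
move_arm:
  targets: "-0.5 0 0 0 0 0 0;-1 0 0 0 0 0 0;-1 0 0 0 0 0 0;-1 0 0 0 0 0 0"

```text
clock: 29.13
eef_pos: [495.7, -38.4, 4.5]
tool_rot: [-3.141, -0.0, 2.845]
force: [0.3, -0.8, 5.0]
width: 19.7
gripper_force: 58.5
```

Gripped. Lift 70 mm and check.

Emit:
move_arm:
  targets: "-1 0 0 -1 0 0 0;-1 0 0 -2 0 0 0;-1 0 0 -3 0 0 0;-1 0 0 -2.5 0 0 0;-1 0 0 0 0 0 0"

```text
clock: 29.55
eef_pos: [498.4, -39.0, 93.2]
tool_rot: [3.141, 0.007, 2.845]
force: [0.4, 0.2, -0.5]
width: 19.5
gripper_force: 59.0
```

Emit:
move_arm:
  targets: "-1 0 0 0 0 0 0;-1 0 0 0 0 0 0"

```text
clock: 29.72
eef_pos: [495.2, -37.9, 88.9]
tool_rot: [-3.141, -0.001, 2.845]
force: [0.2, -0.5, -0.2]
width: 19.5
gripper_force: 58.9
```

```bash
python3 -c "
from h import *
plan(470.3,252.5,85);print(read_state()['gripper_force'])"
```

```text
clk 29.72 pos [495.2 -37.9  88.9] rpy [-1.80e+02 -1.00e-01  1.63e+02] w 19.5 F [ 0.2 -0.5 -0.2]
tool cm [10.85 27.05  0.38] turn [-0.03 -0.07  0.03] rows>= 6.990639273976422
58.94807528704405
```

Emit:
move_arm:
  targets: "-1 0.8 2.0 0 0 0 0;-1 1.4 3.5 0 0 0 0;-1 1.4 3.5 0 0 0 0;-1 1.4 3.5 0 0 0 0;-1 1.4 3.5 0 0 0 0"

```text
clock: 30.13
eef_pos: [479.7, 134.6, 87.6]
tool_rot: [-3.139, -0.003, 2.844]
force: [1.2, -0.5, -0.3]
width: 19.3
gripper_force: 59.0
```

Emit:
move_arm:
  targets: "-1 1.4 3.5 0 0 0 0;-1 1.4 3.5 0 0 0 0;-1 1.0 2.5 1 0 0 0;-1 0.65 1.5 2 0 0 0;-1 0 0 2 0 0 0"

```text
clock: 30.55
eef_pos: [468.8, 257.2, 36.8]
tool_rot: [3.141, -0.003, 2.853]
force: [0.1, 0.3, -0.8]
width: 19.2
gripper_force: 59.0
```

Emit:
move_arm:
  targets: "-1 0 0 0 0 0 0;-1 0 0 0 0 0 0;-1 0 0 0 0 0 0"

```text
clock: 30.8
eef_pos: [471.0, 250.1, 38.9]
tool_rot: [-3.14, -0.001, 2.843]
force: [0.4, -0.0, -0.1]
width: 19.5
gripper_force: 59.0
```

```bash
python3 -c "
from h import *
plan(470.3,253,-5);print(read_state()['gripper_force'])"
```

```text
clk 30.8 pos [471.  250.1  38.9] rpy [-179.9   -0.   162.9] w 19.5 F [ 0.4 -0.  -0.1]
tool cm [0.15 0.27 4.39] turn [-0.12 -0.03 -0.11] rows>= 1.0547279764770146
58.95514352247119
```

Emit:
move_arm:
  targets: "-1 0.1 0.25 1.5 0 0 0;-1 0 0 1.8 0 0 0;-1 0 0 0.9 0 0 0;-1 0 0 0 0 0 0;-1 0 0 0 0 0 0"

```text
clock: 31.22
eef_pos: [470.9, 253.4, -2.7]
tool_rot: [-3.141, -0.0, 2.844]
force: [0.3, -0.4, -0.1]
width: 19.5
gripper_force: 59.0
```

Emit:
move_arm:
  targets: "-1 0 0 0 0 0 0;-1 0 0 0 0 0 0"

```text
clock: 31.38
eef_pos: [471.3, 254.2, -2.2]
tool_rot: [3.141, 0.001, 2.844]
force: [0.1, 0.2, -0.3]
width: 19.5
gripper_force: 59.0
```

```bash
python3 -c "
from h import *
plan(470.3,253,-14)
p=read_state()['eef_pos'];b=grab('scene');g=b['color'].max(2);print('nest',proj(b,[470,253.5,9]),'gear',proj(b,[p[0],p[1],p[2]+18]))
for r in range(164,190): print(r,*g[r,168:208])"
```

```text
clk 31.38 pos [471.3 254.2  -2.2] rpy [180.   0. 163.] w 19.5 F [ 0.1  0.2 -0.3]
tool cm [ 0.06 -0.14  1.18] turn [ 0.01  0.04 -0.02] rows>= 0.2852130585071576
nest [186.2497351  176.55028138] gear [186.03809083 174.49544587]
164 102 70 59 61 64 59 61 62 59 59 54 35 14 18 14 21 15 22 25 18 15 14 21 33 25 15 16 29 44 61 61 64 68 68 100 162 233 252 250 249
165 75 64 61 65 66 65 59 63 52 61 67 48 14 17 17 19 24 23 19 17 16 13 11 16 18 14 15 26 36 48 62 68 63 60 74 128 184 216 222 241
166 61 62 64 69 71 67 62 63 60 64 72 52 23 14 19 21 20 18 18 16 8 17 17 13 14 15 22 27 35 52 60 61 62 60 61 99 137 163 174 197
167 66 65 65 67 69 72 66 63 65 65 67 55 27 14 23 22 16 18 22 15 16 15 17 27 41 39 41 38 39 49 61 61 61 58 58 75 107 146 164 169
168 62 63 63 65 68 66 69 64 60 62 95 81 46 62 65 54 37 28 14 19 16 12 30 79 117 102 88 69 55 50 57 59 63 58 56 57 83 124 158 165
169 63 64 67 65 69 63 65 60 65 114 172 164 147 203 172 83 49 27 18 13 17 13 35 95 129 139 117 93 78 68 47 42 41 50 61 54 65 108 148 165
170 59 61 69 65 65 64 58 59 92 204 224 206 226 247 203 97 61 31 11 18 17 13 32 89 131 147 139 
[... 1936 characters left out ...]
8 110 72 57 50 43 32 30 29 30 26 26 30 26 32
185 70 70 62 64 69 69 69 67 77 109 135 148 150 144 135 125 123 124 126 120 112 116 131 130 130 126 94 56 46 41 35 25 29 30 28 29 29 31 30 29
186 73 70 67 67 70 76 75 66 63 71 94 112 123 136 149 153 154 148 151 148 142 131 131 112 86 76 65 43 37 31 24 28 31 29 30 27 30 29 33 32
187 75 68 74 70 75 75 73 70 64 59 53 68 79 93 105 104 104 107 107 108 98 89 80 65 55 48 41 47 52 46 29 34 31 27 29 27 25 26 31 30
188 72 71 72 74 72 71 72 71 69 65 61 60 55 51 51 57 58 54 61 63 50 51 49 47 40 32 43 53 57 53 40 27 28 30 31 26 29 28 27 30
189 75 74 75 76 68 68 69 71 69 65 63 65 60 58 57 56 48 39 36 39 36 41 45 52 53 49 54 60 59 56 51 33 23 27 29 29 27 26 26 25
```

Wheel centre near px (185.3,175), tray centre (187.2,176.3): the same small bias as with the small gear, so shift about 4 mm toward -y and lower.

Emit:
move_arm:
  targets: "-1 -0.1 -0.38 0 0 0 0;-1 0 0 0 0 0 0;-1 0 0 0.5 0 0 0;-1 0 0 0.4 0 0 0;-1 0 0 0 0 0 0"

```text
clock: 31.85
eef_pos: [469.7, 250.1, -13.1]
tool_rot: [-3.14, -0.002, 2.845]
force: [0.6, 0.2, -1.2]
width: 19.5
gripper_force: 59.0
```

Emit:
move_arm:
  targets: "-1 0 0 0 0 0 0;-1 0 0 0 0 0 0"

```text
clock: 32.02
eef_pos: [470.2, 250.2, -12.4]
tool_rot: [-3.141, -0.001, 2.845]
force: [-1.1, 0.8, -0.6]
width: 19.7
gripper_force: 59.0
```

Bottom at about 5 mm, inside the pocket. Lower 2 mm, release, rise.

Emit:
move_arm:
  targets: "-1 0 0 0.2 0 0 0;-1 0 0 0 0 0 0;-0.6 0 0 0 0 0 0;-0.2 0 0 0 0 0 0;0 0 0 0 0 0 0"

```text
clock: 32.43
eef_pos: [470.4, 250.3, -14.1]
tool_rot: [-3.141, -0.0, 2.845]
force: [0.2, -0.5, 0.0]
width: 41.7
gripper_force: 0.0
```

Emit:
move_arm:
  targets: "0 0 0 0 0 0 0;0 0 0 -1 0 0 0;0 0 0 -3 0 0 0;0 0 0 -4 0 0 0;0 0 0 -4 0 0 0"

```text
clock: 32.85
eef_pos: [469.5, 249.6, 107.2]
tool_rot: [-3.139, -0.002, 2.844]
force: [0.7, 1.4, -0.5]
width: 42.6
gripper_force: 0.0
```

Emit:
move_arm:
  targets: "0 0 0 -1 0 0 0;0 0 0 0 0 0 0;0 0 0 0 0 0 0;0 0 0 0 0 0 0"

```text
clock: 33.18
eef_pos: [469.3, 250.3, 115.0]
tool_rot: [-3.14, -0.002, 2.845]
force: [-0.7, 0.7, 0.2]
width: 42.3
gripper_force: 0.0
```

```bash
python3 -c "
from h import *
plan(470.3,253,100)
b=grab('scene');g=b['color'].max(2)
for r in range(164,190): print(r,*g[r,168:208])"
```

```text
clk 33.18 pos [469.3 250.3 115. ] rpy [-1.799e+02 -1.000e-01  1.630e+02] w 42.3 F [-0.7  0.7  0.2]
tool cm [-0.02  0.29  1.5 ] turn [-0.1  -0.12  0.02] rows>= 0.36736619011259375
164 98 74 60 59 61 61 61 63 57 58 62 71 61 64 64 68 64 64 63 60 66 70 64 68 67 69 66 67 64 67 68 64 62 66 79 106 144 170 166 169
165 76 63 62 64 60 66 60 61 59 60 62 67 63 69 64 66 63 68 63 65 67 64 66 65 66 68 67 65 66 62 64 66 69 62 70 90 130 162 168 166
166 63 63 63 65 69 69 65 62 64 61 65 68 68 69 66 67 66 70 70 78 84 84 79 68 74 67 68 65 62 60 65 59 62 63 61 81 126 160 167 167
167 63 66 67 70 70 69 68 58 64 62 66 66 65 67 80 91 106 128 138 138 141 140 140 135 127 108 94 73 68 61 56 54 60 62 58 64 102 148 168 168
168 61 64 61 69 65 73 66 64 59 68 66 72 84 100 125 145 138 131 125 111 105 106 116 123 138 152 143 129 100 67 59 55 54 55 47 45 80 130 161 168
169 67 57 62 67 66 68 65 63 66 70 79 94 126 123 104 103 100 103 117 106 104 117 121 108 108 112 119 143 147 113 68 59 58 53 39 31 54 104 148 163
170 64 65 64 67 68 64 65 64 69 90 119 127 115 97 97 116 171 221 239 230 221 219 212 208 189 139 111 106 137 14
[... 2067 characters left out ...]
129 109 85 64 40 36 48 54 55 54 53 51 54 54
185 75 70 66 65 66 71 70 68 82 105 137 144 138 127 123 110 108 114 119 129 125 116 124 137 134 123 104 67 47 38 33 37 53 55 56 53 52 55 50 55
186 69 64 66 65 68 77 74 74 67 73 89 111 123 136 144 143 138 136 140 138 131 129 124 111 93 77 62 49 37 39 47 52 56 57 60 54 57 56 54 58
187 73 72 73 70 72 78 75 75 67 67 56 67 80 95 105 102 104 103 109 107 96 89 81 65 50 41 40 48 50 58 54 56 55 56 55 53 52 54 55 54
188 72 69 77 72 75 76 78 78 75 73 65 61 58 53 54 60 59 56 61 61 55 52 51 46 38 38 41 53 59 57 56 56 55 56 56 51 49 53 56 41
189 75 75 72 71 77 72 76 82 73 71 63 61 60 56 51 51 46 39 40 42 40 39 53 51 54 53 53 61 57 55 57 54 55 55 58 53 52 57 52 53
```

The medium gear sits centred in its tray (wheel cols 177-197, tray 173-201). All four parts are placed and the arm is clear, so I hand in.

```bash
python3 -c "
from cell import order
print(order.finish_job())"
```

```text
the job is handed in; nothing more can be done
None
```

The bar and all three gears came out in order, each appears seated in its matching nest by the camera images, and the job was handed in at about 33 s; the verdict was not shown.

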